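# Find the steel-cored port plate by weight and load it in the tester

## Task

The yellow port plates on the black board look alike, but one has a steel core and is far heavier than the rest: lift them one at a time and feel which it is. Lay that one in front of the tester's mouth and slide it under the low test head until it is fully home against the hidden stop, and only then throw the red lock lever all the way over. Lay every light plate flat on the green board, well within its edges (piling them up is fine), and leave the coupling, bin, wrench and can alone.

Things in the scene. Friction and masses are not known exactly. Their poses are not given: they have to be found in the camera images.
- plate_a: one of up to six outwardly identical yellow plates, 124 x 62 x 14 mm (x, y, z), with black port marks on top; origin at the centre of its underside, x along the length, z up. One has a steel core (0.7 to 0.9 kg with its core), all the others are light (0.26 to 0.34 kg): only the weight tells. None if absent from this run
- plate_b: as plate_a: light or steel-cored, or absent
- plate_c: as plate_a: light or steel-cored, or absent
- plate_d: as plate_a: light or steel-cored, or absent
- plate_e: as plate_a: light or steel-cored, or absent
- plate_f: as plate_a: light or steel-cored, or absent
- stock: black rubber board, fixed, 170 x 275 x 8 mm, origin at the centre of its underside. At the start all plates lie on it in three piles, 1 or 2 high, pile centres at y = -95, 0 and +95 mm, plates lengthwise along the board's x
- green: green board, fixed, 240 x 230 x 8 mm, origin at the centre of its underside; the place for the light plates
- tester: plate tester, fixed: steel base 8 mm high, 150 mm wide, from x = -165 to +135 mm, on which plates slide easily (polished, like the tunnel), with a low blue test head on its far end. Origin: centre of the head's mouth, on the table; x points into the mouth. Two yellow guide fins, 27 mm high, flare outwards from the mouth's corners (x = 0 to about -26 mm)
- head (a point): centre of the roof edge above the mouth, 41 mm over the table, axes as the tester. The head covers x = 0 to 135 mm: a blind tunnel 68 mm wide with 19 mm headroom; the dial on its roof reaches 58 mm. Deep in it, out of sight and at a depth that differs each run, is the stop: two hard pads, and a spring pin 8 mm proud of them. A plate that is home sticks 24 to 49 mm out of the mouth
- infeed (a point): point on the steel base in front of the mouth (75 mm before it, 8 mm over the table), axes as the tester: about where to lay a plate, lengthwise along x, before pushing its rear end
- pin (a joint): how far the stop's spring pin is pressed in, m: 0 free, 0.008 with a plate hard against the pads. It pushes back with 0.3 to 0.7 N, less than the friction of the heavy plate, which so stays home when let go. The pin also turns the red needle on the dial, 115 degrees clockwise at full press
- lock (a joint): angle of the red lock lever on its grey block beside the test head (tester's right-hand side, -y), rad: starts at 0 to 0.15, leaning 0.5 rad from upright towards the tester's -x at 0; 1.0 fully over, leaning 0.5 rad towards +x. It stays where it is left; 1 to 2 N at the tip move it
- lock_tip (a point): centre of the red 26 mm ball at the lever's tip, 70 mm from its pivot, which is 22 mm above the table; swings in the tester's x-z plane
- coupling: bystander: brass hose coupling standing upright, 44 mm diameter, 88 mm high; origin under its centre
- bin: bystander: blue open bin with brass fittings, 120 x 160 x 60 mm; origin under its centre
- wrench: bystander: steel wrench, 190 mm long, lying flat
- can: bystander: red can, 66 mm diameter, 90 mm high; origin under its centre
Things that resemble listed ones, but are neither listed nor needed, are in the scene too. What is shaped like the plate_e but purple or turquoise is not meant.

How it is judged:
By the outcome, as a careful person would: the job done as asked, in the order asked, and still so for the second after the job is handed in, with the robot touching nothing.
Of plate_d, plate_e, plate_f only 1 to 3 are there at a start; the rules pass over those that are not, and their reading is None.
At some moment in a run one of plate_d, plate_e, plate_f may be knocked a few centimetres aside while the robot is not near it.
Once in a run the grip may slacken for a moment while it holds something.
It also fails if it takes over 210 s, if anything falls off the work surface, if the arm or the gripper's body presses on something with over 40 N, if the wrist force passes 120 N, or if a joint passes its speed limit or range.

## Robot

A 6-joint arm with a two-finger parallel gripper is mounted at the origin on the work surface. World frame = base frame: x ahead of the robot, y to its left, z up, the work surface at z = 0. Lengths are in mm, angles in degrees, forces in N, time in s.
With the tool pointing down it reaches from about 275 to 1000 mm from the base axis. Payload 8.4 kg.
Tool frame: the origin (TCP) lies at the very end of the fingers, on their centre line; the grasp point (between the pads) lies 19 mm behind it; z points along the fingers, y is the line along which they close (so a half turn about z gives the same grasp; the last joint's range is limited). The gripper opens to 85 mm and grips with 20 to 120 N. Pads are 22 mm wide; open, the fingers measure 114 mm over their backs; the gripper's body (76 mm by 85 mm) begins 54 mm behind the grasp point. The pads swing forward as they close: fully open they stand 13 mm farther back than shut.
Start: joints at [-74.221, 20.225, 93.587, -0, 66.188, -0.138], TCP at [171.399, -601.041, 231.281] pointing down, gripper open.
Joint ranges: [-150.9, 150.9], [-52.94, 120.26], [3.33, 152.33], [-74.26, 254.26], [0, 154.13], [-172.89, 172.89]. Speed limits (degrees/s): [127.2, 127.2, 159.86, 180, 180, 180].

## Interface

Orientations are given as a 3x3 rotation matrix whose columns are the frame's x, y, z axes.
In Python, from cell import ctrl gives the robot as it stands.
- The arm moves only by the shell command python3 -m pendant 'ROWS' [FORCE]. ROWS is JSON, a list of rows, each an object with "delta_pos": the shift along the world's x, y, z each as a share of 0.15 m, from -1 to 1, a list of three; "dr": the turn, a rotation vector about the world's x, y, z each as a share of 90 degrees, from -1 to 1, a list of three; "hand": the opening, from -1 (shut) to 1 (fully open). In form: [{"delta_pos": [x, y, z], "dr": [wx, wy, wz], "hand": hand}, ...]. A call has 1 to 10 rows; each row is the pose to reach, as a shift and turn from the pose commanded when the call began; what a row does not reach only later rows make up. A row lasts 1/10 s, in which the tool goes at most 50 mm and 8.59 degrees, less where a joint would pass 70% of its speed; a pose out of reach is approached as far as the arm can. A call with a number of a shift or a turn outside -1 to 1 is refused whole. A call with a gripper value outside its range is refused whole. The fingers move at their own pace and stop on an object; FORCE is the grip in N (left out, the last holds). Time passes only in rows, so rows that repeat a pose let the fingers close. It gives the time, the measured TCP pose, the force, the opening and the grip force at its end, in the units of the state.
- ctrl.observe(): the state, without advancing time (a new reading comes with each control period).
- ctrl.get_image(name): name is "side" or "top" or "wrist"; returns a dict with "img" (384x512x3 uint8, red, green, blue), "range_z" (384x512 float32, mm along the optical axis (not along the pixel's ray), 0 where there is no reading), "mtx" (3x3 intrinsics, pixels), "eye" and "rotation" of the camera in the world. Camera axes: x right, y up, looking along -z (the intrinsics and any distortion apply to the point x, -y, -z); pixel columns grow to the right and rows downward; lengths in mm; the calibration is good to about 2 mm. A picture is of the moment at which its call begins.
- ctrl.hand_in(): hands the job in; it is judged then, once.
Trained networks look in the newest picture that a camera, given by its name, has taken for a name from the list of things; names that differ only in an ending like _2 or _b are one class to them, and where a whole thing is asked for, a point or a joint stands for the part that bears it (a point fixed in the world has none). Each returns a list of dicts, best first, with "confidence" (0 to 1); they miss things now and then, are a little off and sometimes report something else, mostly with a low value. They report only what shows in the picture. A call takes as long as a camera call. They do not tell look-alikes from the thing itself.
- ctrl.silhouettes(camera, label): "region" (384x512 bool, what is visible of it) and "bbox" ([left, top, right, bottom] in pixels, round what is visible of it).
The state is a dict: "clock": time; "joint_positions": joint angles; "dq": joint speeds; "joint_torque": joint torques, N m; "tool_pos": TCP position; "orientation": TCP orientation; "force": force on the tool from outside, world axes, zero at the start; "torque": the same for the moment, N m; "finger_gap": finger opening in mm; "grasp_force": force on a finger pad.
Only numpy, scipy, OpenCV 4.12 (cv2) and the standard library are available. Lean on these libraries where they do the work, as an engineer would, in place of code of your own. Each camera call takes 0.05 s, during which the arm holds its last target. There are 200 camera calls.

## Working session

There is one attempt and no reset: what is moved stays moved. The work goes in short steps, Python scripts to look and compute and a shell command to move; the robot and the scene stay as the last step left them, time stands still between calls to the robot, and variables do not carry over. Pictures are saved under pics/ and viewed, at most 14 in all, crops included, and the job is handed in when it is done.

```bash
ls; mkdir -p pics; cat > h.py <<'E'
import numpy as np, cv2
from cell import ctrl
def shot(n,f=None):
    d=ctrl.get_image(n)
    if f: cv2.imwrite('pics/'+f,cv2.cvtColor(d['img'],cv2.COLOR_RGB2BGR))
    return d
def cloud(d):
    z=d['range_z'].astype(float); K=np.array(d['mtx']); h,w=z.shape
    u,v=np.meshgrid(np.arange(w),np.arange(h))
    p=np.stack([(u-K[0,2])/K[0,0]*z,-(v-K[1,2])/K[1,1]*z,-z],-1)
    P=p@np.array(d['rotation']).T+np.array(d['eye']); P[z==0]=np.nan
    return P
def rect(P,m,zlo=-1e9,zhi=1e9):
    q=P[m]; q=q[np.isfinite(q[:,0])]; q=q[(q[:,2]>zlo)&(q[:,2]<zhi)]
    if len(q)<10: return None
    c,s,a=cv2.minAreaRect(q[:,:2].astype(np.float32))
    if s[0]<s[1]: s=(s[1],s[0]); a+=90
    a=(a+90)%180-90
    return [round(float(x),1) for x in (*c,*s,a,np.median(q[:,2]))]+[len(q)]
E
python3 - <<'E'
from h import *
o=ctrl.observe(); print({k:np.round(v,2).tolist() for k,v in o.items()})
for c in ['top','side','wrist']:
    d=shot(c,c+'0.png'); P=cloud(d); print(c,np.round(d['eye']),np.round(d['mtx'],1).tolist(),d.keys())
    for l in ['plate_a','stock','green','tester','lock','coupling','bin','wrench','can']:
        for r in ctrl.silhouettes(c,l): print(c,l,round(r['confidence'],2),r['bbox'],rect(P,r['region']))
E
```

```text
pics
{'clock': 0.0, 'joint_positions': [-74.22, 20.26, 93.63, 0.0, 66.19, -0.14], 'dq': [0.08, 0.07, -0.03, -0.08, 0.03, -0.1], 'joint_torque': [0.0, -60.52, -34.21, -0.0, 0.01, 0.0], 'tool_pos': [171.3, -600.58, 230.56], 'orientation': [[0.96, 0.27, -0.0], [0.27, -0.96, 0.0], [0.0, -0.0, -1.0]], 'force': [-0.01, -0.87, 0.77], 'torque': [0.05, 0.02, -0.02], 'grasp_force': 0.0, 'finger_gap': 85.57}
top [ 354.   14. 1028.] [[394.3, 0.0, 262.5], [0.0, 394.3, 187.4], [0.0, 0.0, 1.0]] dict_keys(['img', 'range_z', 'mtx', 'eye', 'rotation'])
top plate_a 0.97 [350.2, 285.5, 402.6, 317.9] [196.6, -304.2, 131.9, 66.0, 77.8, 13.0, 1312]
top plate_a 0.84 [284.4, 227.1, 328.3, 279.2] [320.4, -119.9, 125.2, 69.0, 26.8, 13.2, 1258]
top plate_a 0.8 [225.5, 132.9, 257.4, 180.8] [556.3, 46.4, 123.4, 61.3, -6.9, 35.9, 1093]
top plate_a 0.77 [262.0, 139.8, 293.7, 190.5] [544.8, -47.6, 132.3, 64.5, -5.3, 35.7, 1167]
top plate_a 0.73 [296.2, 144.3, 331.7, 193.1] [535.5, -144.2, 131.8, 66.3, -9.5, 35.7, 1167]
top plate_a 0.46 [300.9, 192.7, 322.4, 195.4] [470.2, -131.3, 52.0, 4.1, 82.1, 20.9, 38]
top stock
[... 2204 characters left out ...]
 326]
side coupling 0.45 [119.4, 237.3, 265.0, 342.9] [523.2, 300.2, 340.9, 252.7, -2.1, 10.0, 7456]
side bin 0.66 [170.6, 165.7, 209.8, 201.5] [776.1, -118.3, 172.3, 118.8, -68.7, 32.7, 1195]
side wrench 0.63 [238.1, 182.1, 283.4, 199.2] [557.7, -159.1, 197.4, 104.7, -34.2, 36.1, 509]
side wrench 0.53 [115.7, 233.9, 265.2, 340.3] [500.9, 277.7, 302.1, 301.6, 87.1, 10.0, 7476]
side can 0.87 [139.9, 194.5, 160.3, 235.3] [815.5, 68.0, 237.4, 68.2, -52.2, 59.1, 807]
wrist [ 241. -581.  376.] [[277.0, 0.0, 254.7], [0.0, 277.0, 190.4], [0.0, 0.0, 1.0]] dict_keys(['img', 'range_z', 'mtx', 'eye', 'rotation'])
wrist plate_a 0.81 [0.7, 38.9, 82.4, 128.7] [191.2, -311.1, 106.9, 68.7, 77.6, 16.1, 4418]
```

```bash
python3 - <<'E'
import cv2
a=cv2.imread('pics/top0.png'); cv2.imwrite('pics/t0b.png',cv2.resize(a[30:330,60:460],None,fx=2,fy=2,interpolation=cv2.INTER_CUBIC))
from h import *
# tester frame: head top (z~41 blue), fins, lever
d=shot('top');P=cloud(d)
for nm,zl,zh in [('head',36,46),('base',5,11),('fins',20,32),('dial',50,62)]:
    m=(P[...,0]>300)&(P[...,0]<720)&(P[...,1]>225)&(P[...,1]<460)&(P[...,2]>zl)&(P[...,2]<zh)
    n,lab,st,ce=cv2.connectedComponentsWithStats(m.astype(np.uint8))
    for i in range(1,n):
        if st[i,4]>12: print(nm,rect(P,lab==i))
im=d['img'].astype(int); m=(im[...,0]>150)&(im[...,1]<80)&(im[...,2]<80)&(P[...,1]>200)&(P[...,0]<720)
n,lab,st,ce=cv2.connectedComponentsWithStats(m.astype(np.uint8))
for i in range(1,n):
    if st[i,4]>5: print('red',ce[i],rect(P,lab==i), P[lab==i][:,2].max())
E
```

```text
head [588.5, 348.1, 136.2, 129.1, -2.0, 41.1, 2024]
head [585.3, 249.9, 12.1, 8.9, -34.0, 37.9, 13]
base [637.1, 277.7, 37.1, 12.1, -2.7, 7.2, 39]
base [597.4, 283.9, 32.5, 3.1, -0.1, 8.4, 15]
base [459.1, 352.8, 205.7, 150.8, -1.9, 7.8, 3319]
fins [572.1, 288.3, 160.4, 26.8, -13.5, 25.8, 121]
fins [587.1, 252.8, 69.8, 50.1, -1.2, 25.2, 350]
fins [509.8, 390.7, 28.8, 28.1, -7.4, 26.0, 58]
dial [608.4, 347.5, 67.6, 66.3, -82.8, 57.8, 578]
red [154.125 151.875] None 97.65348801245057
```

View pics/t0b.png

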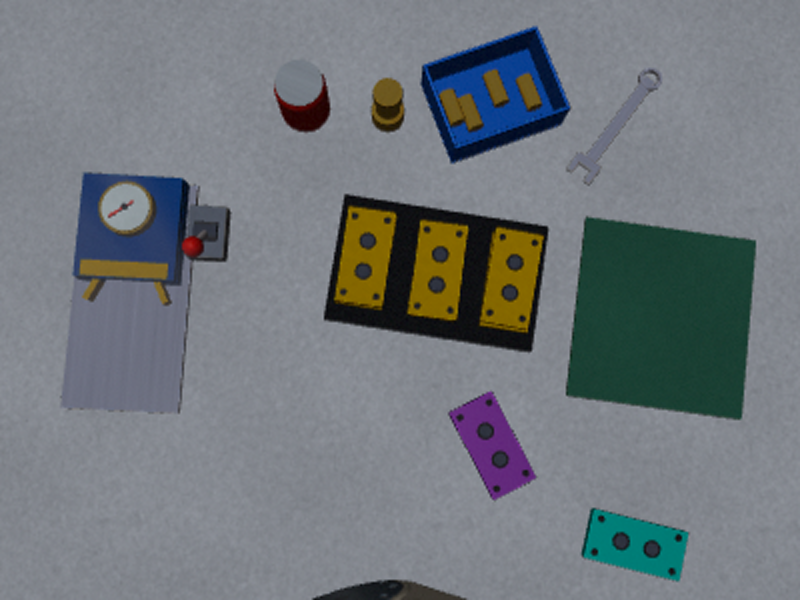

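The top view shows three yellow piles on the black board, at crop pixels (365,258), (438,270) and (512,280). All of them measure about 36 mm high, so they are 2 high and all six plates are present. The purple and turquoise plates are decoys. The tester is on the left with its mouth facing the robot, and the lever ball is at (193,245). Moving over the board for a closer look.

```bash
cat >> h.py <<'E'
def yellow(c,zl,zh,box=None,f=None,minpx=150):
    d=shot(c,f);P=cloud(d);hsv=cv2.cvtColor(d['img'],cv2.COLOR_RGB2HSV)
    m=(hsv[...,0]>18)&(hsv[...,0]<30)&(hsv[...,1]>150)&(hsv[...,2]>40)&(P[...,2]>zl)&(P[...,2]<zh)
    if box: m&=(P[...,0]>box[0])&(P[...,0]<box[1])&(P[...,1]>box[2])&(P[...,1]<box[3])
    n,lab,st,ce=cv2.connectedComponentsWithStats(m.astype(np.uint8))
    for i in range(1,n):
        if st[i,4]>minpx: print(c,'yellow',rect(P,lab==i))
def st():
    o=ctrl.observe(); R=np.array(o['orientation'])
    print('t',round(o['clock'],2),'pos',np.round(o['tool_pos'],1),'yaw',round(float(np.degrees(np.arctan2(R[1,0],R[0,0]))),2),'tilt',np.round(R[:,2],3),'F',np.round(o['force'],2),'gap',round(o['finger_gap'],1),'g',round(o['grasp_force'],1))
E
python3 -m pendant '[{"delta_pos":[0.5,0.9,0.1],"dr":[0,0,-0.25],"hand":1},{"delta_pos":[0.5,0.9,0.1],"dr":[0,0,-0.25],"hand":1},{"delta_pos":[0.5,0.9,0.1],"dr":[0,0,-0.25],"hand":1},{"delta_pos":[0.5,0.9,0.1],"dr":[0,0,-0.25],"hand":1}]' 60
for i in 1 2 3; do :; done
python3 -m pendant '[{"delta_pos":[0.5,0.9,0.1],"dr":[0,0,0],"hand":1},{"delta_pos":[0.5,0.9,0.1],"dr":[0,0,0],"hand":1},{"delta_pos":[0.5,0.9,0.1],"dr":[0,0,0],"hand":1},{"delta_pos":[0.5,0.9,0.1],"dr":[0,0,0],"hand":1}]' >/dev/null
python3 -m pendant '[{"delta_pos":[0.5,0.9,0],"dr":[0,0,0],"hand":1},{"delta_pos":[0.5,0.9,0],"dr":[0,0,0],"hand":1},{"delta_pos":[0.5,0.9,0],"dr":[0,0,0],"hand":1},{"delta_pos":[0.5,0.9,0],"dr":[0,0,0],"hand":1}]' >/dev/null
python3 -m pendant '[{"delta_pos":[0.5,0.9,0],"dr":[0,0,0],"hand":1},{"delta_pos":[0.5,0.9,0],"dr":[0,0,0],"hand":1},{"delta_pos":[0.5,0.9,0],"dr":[0,0,0],"hand":1},{"delta_pos":[0.5,0.9,0],"dr":[0,0,0],"hand":1},{"delta_pos":[0.5,0.9,0],"dr":[0,0,0],"hand":1}]'
python3 - <<'E'
from h import *
st()
yellow('wrist',31,42); yellow('wrist',18,28); yellow('top',31,42,(440,650,-220,120))
E
```

```text
clock: 1.95
tool_pos: [248.0, -462.1, 246.8]
orientation: [[0.993, -0.116, 0.001], [-0.116, -0.993, 0.001], [0.0, -0.002, -1.0]]
force: [-0.8, -0.2, 0.1]
finger_gap: 85.3
grasp_force: 0.0
clock: 3.25
tool_pos: [471.9, -60.9, 261.1]
orientation: [[0.994, -0.112, -0.0], [-0.112, -0.994, -0.001], [-0.0, 0.001, -1.0]]
force: [-0.2, -0.5, 0.1]
finger_gap: 85.5
grasp_force: 0.0
t 3.25 pos [471.9 -60.9 261.1] yaw -6.42 tilt [-0.    -0.001 -1.   ] F [-0.16 -0.49  0.11] gap 85.5 g 0.0
wrist yellow [555.0, 45.7, 124.0, 61.0, -7.3, 38.0, 4371]
wrist yellow [531.0, -141.7, 124.1, 62.6, -9.3, 37.8, 4429]
wrist yellow [539.4, -46.9, 123.6, 61.9, -6.6, 37.9, 4340]
top yellow [557.4, 46.7, 124.8, 62.1, -7.2, 35.9, 1024]
```

```bash

python3 -m pendant '[{"delta_pos":[0.4,-0.54,-0.8],"dr":[0,0,-0.03],"hand":1},{"delta_pos":[0.4,-0.54,-0.8],"dr":[0,0,-0.03],"hand":1},{"delta_pos":[0.4,-0.54,-0.8],"dr":[0,0,-0.03],"hand":1},{"delta_pos":[0.4,-0.54,-0.8],"dr":[0,0,-0.03],"hand":1},{"delta_pos":[0.4,-0.54,-0.8],"dr":[0,0,-0.03],"hand":1}]' >/dev/null
python3 -m pendant '[{"delta_pos":[0,0,-0.2],"dr":[0,0,0],"hand":1},{"delta_pos":[0,0,-0.4],"dr":[0,0,0],"hand":1},{"delta_pos":[0,0,-0.6],"dr":[0,0,0],"hand":1},{"delta_pos":[0,0,-0.8],"dr":[0,0,0],"hand":1},{"delta_pos":[0,0,-0.8],"dr":[0,0,0],"hand":1}]'
python3 -m pendant '[{"delta_pos":[0,0,0],"dr":[0,0,0],"hand":-1},{"delta_pos":[0,0,0],"dr":[0,0,0],"hand":-1},{"delta_pos":[0,0,0],"dr":[0,0,0],"hand":-1},{"delta_pos":[0,0,0],"dr":[0,0,0],"hand":-1},{"delta_pos":[0,0,0],"dr":[0,0,0],"hand":-1},{"delta_pos":[0,0,0],"dr":[0,0,0],"hand":-1}]' 60
python3 -m pendant '[{"delta_pos":[0,0,0.1],"dr":[0,0,0],"hand":-1},{"delta_pos":[0,0,0.3],"dr":[0,0,0],"hand":-1},{"delta_pos":[0,0,0.5],"dr":[0,0,0],"hand":-1},{"delta_pos":[0,0,0.5],"dr":[0,0,0],"hand":-1},{"delta_pos":[0,0,0.5],"dr":[0,0,0],"hand":-1}]'
python3 - <<'E'
from h import *
st(); yellow('wrist',5,120,None,'w1.png'); st()
E
```

```text
clock: 4.4
tool_pos: [529.2, -141.5, 20.1]
orientation: [[0.987, -0.162, -0.004], [-0.162, -0.987, 0.001], [-0.004, -0.0, -1.0]]
force: [0.1, 0.3, 0.3]
finger_gap: 85.5
grasp_force: 0.0
clock: 5.0
tool_pos: [532.7, -142.4, 24.2]
orientation: [[0.987, -0.161, 0.003], [-0.161, -0.987, -0.001], [0.003, 0.0, -1.0]]
force: [-1.9, 0.8, 8.7]
finger_gap: 60.1
grasp_force: 63.5
clock: 5.5
tool_pos: [532.2, -142.2, 98.2]
orientation: [[0.987, -0.161, 0.003], [-0.161, -0.987, -0.001], [0.003, 0.0, -1.0]]
force: [-0.0, -1.1, -2.4]
finger_gap: 59.7
grasp_force: 66.8
t 5.5 pos [ 532.2 -142.2   98.2] yaw -9.28 tilt [ 0.003 -0.001 -1.   ] F [-0.04 -1.11 -2.45] gap 59.7 g 66.8
wrist yellow [520.9, -128.6, 147.5, 88.6, -9.4, 111.7, 20269]
wrist yellow [537.3, -49.8, 132.9, 104.1, -6.2, 37.8, 10683]
wrist yellow [540.9, 37.9, 155.0, 64.7, -21.4, 37.6, 10198]
t 5.55 pos [ 531.3 -142.    97. ] yaw -9.28 tilt [ 0.001 -0.    -1.   ] F [-0.5   0.32 -2.56] gap 59.8 g 66.8
```

View pics/w1.png

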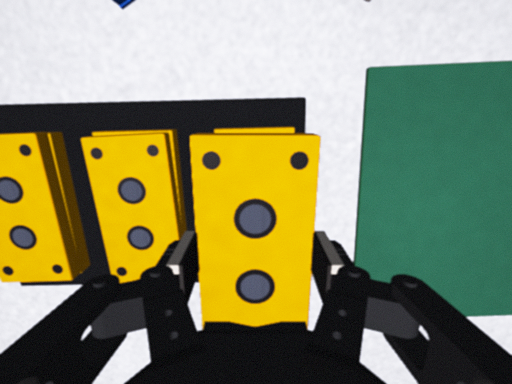

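The plate in hand is alone and weighs about 2.5 N, so it is light. In the image it sits at (255,220), and the green board is at right. Placing it on green's far side.

```bash

python3 -m pendant '[{"delta_pos":[-0.04,-0.2,0],"dr":[0,0,0.02],"hand":-1},{"delta_pos":[-0.08,-0.42,0],"dr":[0,0,0.02],"hand":-1},{"delta_pos":[-0.12,-0.64,0],"dr":[0,0,0.02],"hand":-1},{"delta_pos":[-0.16,-0.85,0],"dr":[0,0,0.02],"hand":-1}]' 80 | grep force
python3 -m pendant '[{"delta_pos":[-0.04,-0.2,0],"dr":[0,0,0],"hand":-1},{"delta_pos":[-0.08,-0.42,0],"dr":[0,0,0],"hand":-1},{"delta_pos":[-0.12,-0.64,0],"dr":[0,0,0],"hand":-1},{"delta_pos":[-0.16,-0.85,0],"dr":[0,0,0],"hand":-1},{"delta_pos":[-0.16,-0.85,0],"dr":[0,0,0],"hand":-1},{"delta_pos":[-0.16,-0.85,0],"dr":[0,0,0],"hand":-1}]' 
python3 -m pendant '[{"delta_pos":[0,0,-0.2],"dr":[0,0,0],"hand":-1},{"delta_pos":[0,0,-0.4],"dr":[0,0,0],"hand":-1},{"delta_pos":[0,0,-0.5],"dr":[0,0,0],"hand":-1},{"delta_pos":[0,0,-0.56],"dr":[0,0,0],"hand":-1},{"delta_pos":[0,0,-0.56],"dr":[0,0,0],"hand":-1}]'
python3 -m pendant '[{"delta_pos":[0,0,0],"dr":[0,0,0],"hand":1},{"delta_pos":[0,0,0],"dr":[0,0,0],"hand":1},{"delta_pos":[0,0,0],"dr":[0,0,0],"hand":1},{"delta_pos":[0,0,0.2],"dr":[0,0,0],"hand":1},{"delta_pos":[0,0,0.5],"dr":[0,0,0],"hand":1},{"delta_pos":[0,0,0.8],"dr":[0,0,0],"hand":1},{"delta_pos":[0,0,0.8],"dr":[0,0,0],"hand":1}]'
python3 - <<'E'
from h import *
st(); yellow('wrist',5,120); 
d=shot('wrist');P=cloud(d)
for r in ctrl.silhouettes('wrist','green'): print(r['confidence'],r['bbox'],rect(P,r['region'],4,13))
yellow('top',18,42,(440,650,-220,120))
E
```

```text
force: [0.0, 0.0, -2.2]
grasp_force: 89.8
clock: 6.55
tool_pos: [482.3, -396.9, 94.9]
orientation: [[0.991, -0.132, -0.002], [-0.132, -0.991, 0.002], [-0.002, -0.002, -1.0]]
force: [-0.0, 0.1, -3.4]
finger_gap: 58.6
grasp_force: 89.8
clock: 7.05
tool_pos: [483.4, -396.2, 11.8]
orientation: [[0.992, -0.13, -0.001], [-0.13, -0.992, 0.001], [-0.001, -0.001, -1.0]]
force: [-0.1, 0.8, -2.1]
finger_gap: 59.0
grasp_force: 89.8
clock: 7.75
tool_pos: [486.7, -399.8, 139.4]
orientation: [[0.991, -0.13, 0.009], [-0.13, -0.991, -0.007], [0.01, 0.006, -1.0]]
force: [0.3, -0.8, 0.2]
finger_gap: 85.5
grasp_force: 0.0
t 7.75 pos [ 486.7 -399.8  139.4] yaw -7.49 tilt [ 0.009 -0.007 -1.   ] F [ 0.29 -0.76  0.21] gap 85.5 g 0.0
wrist yellow [514.7, -167.3, 139.0, 40.3, -25.7, 23.4, 3308]
wrist yellow [480.5, -395.4, 127.6, 65.7, -7.6, 23.9, 6915]
0.56 [69.6, 58.6, 320.7, 290.3] [487.9, -345.1, 240.1, 230.1, -6.9, 10.0, 41934]
top yellow [556.6, 46.6, 125.6, 62.3, -7.4, 35.6, 1060]
top yellow [541.0, -47.0, 124.2, 63.3, -7.4, 35.7, 1040]
top yellow [530.0, -141.3, 125.0, 62.7, -8.2, 21.8, 987]
```

```bash

python3 -m pendant '[{"delta_pos":[0.05,0.28,0],"dr":[0,0,0],"hand":1},{"delta_pos":[0.1,0.56,0],"dr":[0,0,0],"hand":1},{"delta_pos":[0.15,0.85,0],"dr":[0,0,-0.01],"hand":1}]' >/dev/null
python3 -m pendant '[{"delta_pos":[0.05,0.28,0],"dr":[0,0,0],"hand":1},{"delta_pos":[0.1,0.56,0],"dr":[0,0,0],"hand":1},{"delta_pos":[0.16,0.85,0],"dr":[0,0,0],"hand":1},{"delta_pos":[0.16,0.85,0],"dr":[0,0,0],"hand":1},{"delta_pos":[0.16,0.85,-0.2],"dr":[0,0,0],"hand":1},{"delta_pos":[0.16,0.85,-0.4],"dr":[0,0,0],"hand":1},{"delta_pos":[0.16,0.85,-0.6],"dr":[0,0,0],"hand":1},{"delta_pos":[0.16,0.85,-0.8],"dr":[0,0,0],"hand":1},{"delta_pos":[0.16,0.85,-0.8],"dr":[0,0,0],"hand":1}]'
python3 -m pendant '[{"delta_pos":[0,0,0],"dr":[0,0,0],"hand":-1},{"delta_pos":[0,0,0],"dr":[0,0,0],"hand":-1},{"delta_pos":[0,0,0],"dr":[0,0,0],"hand":-1},{"delta_pos":[0,0,0],"dr":[0,0,0],"hand":-1},{"delta_pos":[0,0,0],"dr":[0,0,0],"hand":-1},{"delta_pos":[0,0,0],"dr":[0,0,0],"hand":-1}]' 80
python3 -m pendant '[{"delta_pos":[0,0,0.1],"dr":[0,0,0],"hand":-1},{"delta_pos":[0,0,0.3],"dr":[0,0,0],"hand":-1},{"delta_pos":[0,0,0.5],"dr":[0,0,0],"hand":-1},{"delta_pos":[0,0,0.5],"dr":[0,0,0],"hand":-1},{"delta_pos":[0,0,0.5],"dr":[0,0,0],"hand":-1}]'
python3 - <<'E'
from h import *
for i in range(3): st(); shot('top')
yellow('top',18,42,(440,650,-220,120))
E
```

```text
clock: 9.15
tool_pos: [526.0, -141.4, 7.8]
orientation: [[0.989, -0.146, -0.008], [-0.146, -0.989, 0.002], [-0.009, -0.001, -1.0]]
force: [-1.3, 0.8, -0.1]
finger_gap: 85.7
grasp_force: 0.0
clock: 9.75
tool_pos: [530.4, -142.5, 14.3]
orientation: [[0.989, -0.146, 0.001], [-0.146, -0.989, -0.001], [0.002, 0.0, -1.0]]
force: [-3.5, 0.0, 5.6]
finger_gap: 58.1
grasp_force: 88.6
clock: 10.25
tool_pos: [530.7, -142.3, 89.0]
orientation: [[0.989, -0.146, 0.003], [-0.146, -0.989, -0.001], [0.003, 0.0, -1.0]]
force: [-0.3, 0.6, -2.5]
finger_gap: 58.0
grasp_force: 91.0
t 10.25 pos [ 530.7 -142.3   89. ] yaw -8.39 tilt [ 0.003 -0.001 -1.   ] F [-0.31  0.56 -2.47] gap 58.0 g 91.0
t 10.3 pos [ 529.8 -142.    87.8] yaw -8.39 tilt [ 0.001 -0.    -1.   ] F [ 0.28  0.35 -3.43] gap 57.8 g 91.0
t 10.35 pos [ 529.3 -141.9   87.1] yaw -8.39 tilt [-0.001  0.    -1.   ] F [-0.73 -0.03 -2.23] gap 57.8 g 91.0
top yellow [556.5, 46.6, 126.0, 62.5, -7.2, 35.8, 1065]
top yellow [540.8, -47.1, 124.6, 63.2, -7.2, 35.7, 1036]
```

```bash

python3 -m pendant '[{"delta_pos":[-0.05,-0.25,0],"dr":[0,0,0.01],"hand":-1},{"delta_pos":[-0.12,-0.5,0],"dr":[0,0,0.01],"hand":-1},{"delta_pos":[-0.18,-0.75,0],"dr":[0,0,0.01],"hand":-1},{"delta_pos":[-0.23,-1,0],"dr":[0,0,0.01],"hand":-1},{"delta_pos":[-0.23,-1,0],"dr":[0,0,0.01],"hand":-1},{"delta_pos":[-0.23,-1,-0.2],"dr":[0,0,0.01],"hand":-1},{"delta_pos":[-0.23,-1,-0.38],"dr":[0,0,0.01],"hand":-1},{"delta_pos":[-0.23,-1,-0.45],"dr":[0,0,0.01],"hand":-1},{"delta_pos":[-0.23,-1,-0.49],"dr":[0,0,0.01],"hand":-1},{"delta_pos":[-0.23,-1,-0.49],"dr":[0,0,0.01],"hand":-1}]'
python3 -m pendant '[{"delta_pos":[0,0,0],"dr":[0,0,0],"hand":1},{"delta_pos":[0,0,0],"dr":[0,0,0],"hand":1},{"delta_pos":[0,0,0],"dr":[0,0,0],"hand":1},{"delta_pos":[0,0,0.2],"dr":[0,0,0],"hand":1},{"delta_pos":[0,0,0.5],"dr":[0,0,0],"hand":1},{"delta_pos":[0,0,0.8],"dr":[0,0,0],"hand":1},{"delta_pos":[0,0,0.8],"dr":[0,0,0],"hand":1}]'
python3 - <<'E'
from h import *
st(); yellow('wrist',5,120)
yellow('top',18,42,(440,650,-220,120))
E
```

```text
clock: 11.45
tool_pos: [494.8, -291.2, 14.4]
orientation: [[0.992, -0.13, -0.002], [-0.13, -0.992, 0.001], [-0.002, -0.001, -1.0]]
force: [-1.4, 0.5, 0.3]
finger_gap: 57.9
grasp_force: 93.0
clock: 12.15
tool_pos: [499.0, -294.1, 140.0]
orientation: [[0.991, -0.13, 0.009], [-0.13, -0.991, -0.005], [0.009, 0.004, -1.0]]
force: [1.3, -0.9, -0.0]
finger_gap: 85.4
grasp_force: 0.0
t 12.15 pos [ 499.  -294.1  140. ] yaw -7.48 tilt [ 0.009 -0.005 -1.   ] F [ 1.34 -0.92 -0.04] gap 85.4 g 0.0
wrist yellow [527.8, -64.6, 146.3, 48.1, -18.5, 33.5, 5049]
wrist yellow [481.7, -398.6, 124.0, 68.8, -7.6, 23.8, 7040]
wrist yellow [493.0, -290.5, 124.3, 65.9, -7.0, 23.9, 6934]
top yellow [556.9, 46.5, 125.6, 62.3, -7.4, 35.8, 1060]
top yellow [541.1, -47.1, 124.7, 63.4, -7.3, 35.8, 1037]
```

```bash

python3 -m pendant '[{"delta_pos":[0.05,0.28,0],"dr":[0,0,0],"hand":1},{"delta_pos":[0.1,0.56,0],"dr":[0,0,0],"hand":1},{"delta_pos":[0.15,0.82,0],"dr":[0,0,0],"hand":1}]' >/dev/null
python3 -m pendant '[{"delta_pos":[0.05,0.28,0],"dr":[0,0,0],"hand":1},{"delta_pos":[0.1,0.56,0],"dr":[0,0,0],"hand":1},{"delta_pos":[0.15,0.82,0],"dr":[0,0,0],"hand":1},{"delta_pos":[0.15,0.82,0],"dr":[0,0,0],"hand":1},{"delta_pos":[0.15,0.82,-0.2],"dr":[0,0,0],"hand":1},{"delta_pos":[0.15,0.82,-0.4],"dr":[0,0,0],"hand":1},{"delta_pos":[0.15,0.82,-0.6],"dr":[0,0,0],"hand":1},{"delta_pos":[0.15,0.82,-0.72],"dr":[0,0,0],"hand":1},{"delta_pos":[0.15,0.82,-0.72],"dr":[0,0,0],"hand":1}]'
python3 -m pendant '[{"delta_pos":[0,0,0],"dr":[0,0,0],"hand":-1},{"delta_pos":[0,0,0],"dr":[0,0,0],"hand":-1},{"delta_pos":[0,0,0],"dr":[0,0,0],"hand":-1},{"delta_pos":[0,0,0],"dr":[0,0,0],"hand":-1},{"delta_pos":[0,0,0],"dr":[0,0,0],"hand":-1},{"delta_pos":[0,0,0],"dr":[0,0,0],"hand":-1}]' 80
python3 -m pendant '[{"delta_pos":[0,0,0.1],"dr":[0,0,0],"hand":-1},{"delta_pos":[0,0,0.3],"dr":[0,0,0],"hand":-1},{"delta_pos":[0,0,0.5],"dr":[0,0,0],"hand":-1},{"delta_pos":[0,0,0.5],"dr":[0,0,0],"hand":-1},{"delta_pos":[0,0,0.5],"dr":[0,0,0],"hand":-1}]'
python3 - <<'E'
from h import *
for i in range(3): st(); shot('top')
yellow('top',18,42,(440,650,-220,120)); yellow('wrist',5,120)
E
```

```text
clock: 13.45
tool_pos: [537.2, -46.3, 22.2]
orientation: [[0.991, -0.131, -0.007], [-0.131, -0.991, 0.0], [-0.007, 0.0, -1.0]]
force: [0.5, -0.5, -0.0]
finger_gap: 85.2
grasp_force: 0.0
clock: 14.05
tool_pos: [540.8, -46.4, 27.2]
orientation: [[0.992, -0.13, 0.001], [-0.13, -0.992, -0.0], [0.001, 0.0, -1.0]]
force: [-2.9, -2.3, 7.2]
finger_gap: 58.6
grasp_force: 84.7
clock: 14.55
tool_pos: [540.9, -46.1, 101.7]
orientation: [[0.991, -0.13, 0.002], [-0.13, -0.991, -0.0], [0.002, -0.0, -1.0]]
force: [0.1, 0.0, -3.0]
finger_gap: 58.2
grasp_force: 86.8
t 14.55 pos [540.9 -46.1 101.7] yaw -7.49 tilt [ 0.002 -0.    -1.   ] F [ 0.15  0.01 -2.98] gap 58.2 g 86.8
t 14.6 pos [540.1 -46.  100.6] yaw -7.48 tilt [ 0. -0. -1.] F [ 0.48 -0.88 -2.11] gap 58.2 g 86.8
t 14.65 pos [539.6 -46.  100.1] yaw -7.48 tilt [-0.001  0.    -1.   ] F [-0.6   0.52 -2.74] gap 58.2 g 86.8
top yellow [558.6, 58.2, 125.7, 39.5, -7.0, 35.8, 629]
wrist yellow [545.3, 38.9, 143.0, 90.9, -5.9, 37.9, 11120]
wrist yellow [546.2, -45.6, 115.7, 109.4, -6.9, 110.1, 20723]
wrist yellow [487.9, -258.5, 108.9, 17.0, 1.3, 19.2, 1821]
```

```bash

python3 -m pendant '[{"delta_pos":[-0.05,-0.25,0],"dr":[0,0,0],"hand":-1},{"delta_pos":[-0.1,-0.54,0],"dr":[0,0,0],"hand":-1},{"delta_pos":[-0.15,-0.82,0],"dr":[0,0,0],"hand":-1}]' >/dev/null
python3 -m pendant '[{"delta_pos":[-0.05,-0.25,0],"dr":[0,0,0],"hand":-1},{"delta_pos":[-0.1,-0.54,0],"dr":[0,0,0],"hand":-1},{"delta_pos":[-0.15,-0.82,0],"dr":[0,0,0],"hand":-1},{"delta_pos":[-0.15,-0.82,0],"dr":[0,0,0],"hand":-1},{"delta_pos":[-0.15,-0.82,0],"dr":[0,0,0],"hand":-1},{"delta_pos":[-0.15,-0.82,-0.2],"dr":[0,0,0],"hand":-1},{"delta_pos":[-0.15,-0.82,-0.36],"dr":[0,0,0],"hand":-1},{"delta_pos":[-0.15,-0.82,-0.44],"dr":[0,0,0],"hand":-1},{"delta_pos":[-0.15,-0.82,-0.48],"dr":[0,0,0],"hand":-1},{"delta_pos":[-0.15,-0.82,-0.48],"dr":[0,0,0],"hand":-1}]'
python3 -m pendant '[{"delta_pos":[0,0,0],"dr":[0,0,0],"hand":1},{"delta_pos":[0,0,0],"dr":[0,0,0],"hand":1},{"delta_pos":[0,0,0],"dr":[0,0,0],"hand":1},{"delta_pos":[0,0,0.2],"dr":[0,0,0],"hand":1},{"delta_pos":[0,0,0.5],"dr":[0,0,0],"hand":1},{"delta_pos":[0,0,0.8],"dr":[0,0,0],"hand":1},{"delta_pos":[0,0,0.8],"dr":[0,0,0],"hand":1}]'
python3 - <<'E'
from h import *
st(); yellow('wrist',5,120)
yellow('top',18,42,(440,650,-220,120))
E
```

```text
clock: 16.1
tool_pos: [495.5, -291.3, 28.5]
orientation: [[0.992, -0.129, -0.001], [-0.129, -0.992, 0.001], [-0.001, -0.0, -1.0]]
force: [-0.3, 0.1, -2.5]
finger_gap: 58.8
grasp_force: 87.1
clock: 16.8
tool_pos: [498.9, -294.2, 155.4]
orientation: [[0.991, -0.13, 0.009], [-0.13, -0.991, -0.006], [0.01, 0.004, -1.0]]
force: [0.9, -0.3, 0.2]
finger_gap: 85.2
grasp_force: 0.0
t 16.8 pos [ 498.9 -294.2  155.4] yaw -7.49 tilt [ 0.009 -0.006 -1.   ] F [ 0.87 -0.31  0.24] gap 85.2 g 0.0
wrist yellow [537.8, -45.2, 132.0, 68.8, -8.6, 23.9, 5290]
wrist yellow [487.6, -289.8, 138.8, 68.7, -6.6, 37.9, 6814]
wrist yellow [482.2, -399.2, 123.2, 69.7, -7.5, 23.8, 6432]
top yellow [556.6, 46.5, 125.9, 62.5, -7.2, 35.7, 1056]
top yellow [543.1, -47.4, 124.7, 62.0, -7.9, 21.9, 982]
```

```bash

python3 -m pendant '[{"delta_pos":[0.05,0.28,0],"dr":[0,0,0],"hand":1},{"delta_pos":[0.1,0.56,0],"dr":[0,0,0],"hand":1},{"delta_pos":[0.15,0.82,0],"dr":[0,0,0],"hand":1}]' >/dev/null
python3 -m pendant '[{"delta_pos":[0.05,0.28,0],"dr":[0,0,0],"hand":1},{"delta_pos":[0.1,0.56,0],"dr":[0,0,0],"hand":1},{"delta_pos":[0.16,0.82,0],"dr":[0,0,0],"hand":1},{"delta_pos":[0.16,0.82,-0.1],"dr":[0,0,0],"hand":1},{"delta_pos":[0.16,0.82,-0.3],"dr":[0,0,0],"hand":1},{"delta_pos":[0.16,0.82,-0.5],"dr":[0,0,0],"hand":1},{"delta_pos":[0.16,0.82,-0.7],"dr":[0,0,0],"hand":1},{"delta_pos":[0.16,0.82,-0.85],"dr":[0,0,0],"hand":1},{"delta_pos":[0.16,0.82,-0.9],"dr":[0,0,0],"hand":1},{"delta_pos":[0.16,0.82,-0.9],"dr":[0,0,0],"hand":1}]'
python3 -m pendant '[{"delta_pos":[0,0,0],"dr":[0,0,0],"hand":-1},{"delta_pos":[0,0,0],"dr":[0,0,0],"hand":-1},{"delta_pos":[0,0,0],"dr":[0,0,0],"hand":-1},{"delta_pos":[0,0,0],"dr":[0,0,0],"hand":-1},{"delta_pos":[0,0,0],"dr":[0,0,0],"hand":-1},{"delta_pos":[0,0,0],"dr":[0,0,0],"hand":-1}]' 80
python3 -m pendant '[{"delta_pos":[0,0,0.1],"dr":[0,0,0],"hand":-1},{"delta_pos":[0,0,0.3],"dr":[0,0,0],"hand":-1},{"delta_pos":[0,0,0.5],"dr":[0,0,0],"hand":-1},{"delta_pos":[0,0,0.5],"dr":[0,0,0],"hand":-1},{"delta_pos":[0,0,0.5],"dr":[0,0,0],"hand":-1}]'
python3 - <<'E'
from h import *
for i in range(3): st(); shot('top')
yellow('top',18,42,(440,650,-220,120)); yellow('wrist',5,120)
E
```

```text
clock: 18.2
tool_pos: [540.3, -45.9, 12.1]
orientation: [[0.991, -0.13, -0.004], [-0.13, -0.991, 0.0], [-0.004, 0.0, -1.0]]
force: [-0.5, -0.5, 0.9]
finger_gap: 85.5
grasp_force: 0.0
clock: 18.8
tool_pos: [542.8, -46.2, 16.0]
orientation: [[0.991, -0.13, 0.002], [-0.13, -0.991, -0.0], [0.002, 0.0, -1.0]]
force: [-3.3, -0.4, 14.5]
finger_gap: 56.6
grasp_force: 81.9
clock: 19.3
tool_pos: [542.5, -46.1, 90.1]
orientation: [[0.991, -0.13, 0.002], [-0.13, -0.991, -0.0], [0.003, -0.0, -1.0]]
force: [-0.5, 0.3, -2.9]
finger_gap: 55.6
grasp_force: 85.3
t 19.3 pos [542.5 -46.1  90.1] yaw -7.48 tilt [ 0.002 -0.    -1.   ] F [-0.46  0.31 -2.94] gap 55.6 g 85.3
t 19.35 pos [541.6 -46.   89. ] yaw -7.48 tilt [ 0. -0. -1.] F [ 0.36  0.1  -3.01] gap 56.4 g 85.3
t 19.4 pos [541.2 -46.   88.3] yaw -7.48 tilt [-0.001  0.    -1.   ] F [-1.19  0.34 -2.4 ] gap 56.3 g 85.2
top yellow [557.8, 57.4, 124.8, 40.2, -7.2, 35.7, 643]
wrist yellow [544.1, 35.2, 143.2, 85.2, -7.2, 37.9, 12124]
wrist yellow [530.7, -44.4, 142.6, 102.9, -7.8, 95.2, 19367]
wrist yellow [468.6, -256.2, 68.0, 5.5, -3.9, 16.2, 809]
```

```bash

python3 -m pendant '[{"delta_pos":[-0.05,-0.25,0.05],"dr":[0,0,0],"hand":-1},{"delta_pos":[-0.09,-0.52,0.05],"dr":[0,0,0],"hand":-1},{"delta_pos":[-0.13,-0.78,0.05],"dr":[0,0,0],"hand":-1}]' >/dev/null
python3 -m pendant '[{"delta_pos":[-0.05,-0.25,0],"dr":[0,0,0],"hand":-1},{"delta_pos":[-0.09,-0.52,0],"dr":[0,0,0],"hand":-1},{"delta_pos":[-0.13,-0.78,0],"dr":[0,0,0],"hand":-1}]' >/dev/null
python3 -m pendant '[{"delta_pos":[-0.05,-0.25,0],"dr":[0,0,0],"hand":-1},{"delta_pos":[-0.09,-0.52,0],"dr":[0,0,0],"hand":-1},{"delta_pos":[-0.13,-0.78,0],"dr":[0,0,0],"hand":-1},{"delta_pos":[-0.13,-0.78,0],"dr":[0,0,0],"hand":-1},{"delta_pos":[-0.13,-0.78,0],"dr":[0,0,0],"hand":-1},{"delta_pos":[-0.13,-0.78,-0.2],"dr":[0,0,0],"hand":-1},{"delta_pos":[-0.13,-0.78,-0.35],"dr":[0,0,0],"hand":-1},{"delta_pos":[-0.13,-0.78,-0.42],"dr":[0,0,0],"hand":-1},{"delta_pos":[-0.13,-0.78,-0.44],"dr":[0,0,0],"hand":-1},{"delta_pos":[-0.13,-0.78,-0.44],"dr":[0,0,0],"hand":-1}]'
python3 -m pendant '[{"delta_pos":[0,0,0],"dr":[0,0,0],"hand":1},{"delta_pos":[0,0,0],"dr":[0,0,0],"hand":1},{"delta_pos":[0,0,0],"dr":[0,0,0],"hand":1},{"delta_pos":[0,0,0.2],"dr":[0,0,0],"hand":1},{"delta_pos":[0,0,0.5],"dr":[0,0,0],"hand":1},{"delta_pos":[0,0,0.8],"dr":[0,0,0],"hand":1},{"delta_pos":[0,0,0.8],"dr":[0,0,0],"hand":1}]'
python3 - <<'E'
from h import *
st(); yellow('wrist',5,120,None,'w2.png')
yellow('top',18,42,(440,650,-220,120)); yellow('top',15,60,(350,620,-480,-220),'t2.png')
E
```

```text
clock: 21.15
tool_pos: [483.3, -395.6, 30.5]
orientation: [[0.992, -0.129, -0.001], [-0.129, -0.992, 0.001], [-0.001, -0.001, -1.0]]
force: [-0.7, -0.5, -2.9]
finger_gap: 55.6
grasp_force: 89.6
clock: 21.85
tool_pos: [486.6, -399.7, 157.1]
orientation: [[0.991, -0.13, 0.008], [-0.13, -0.991, -0.007], [0.009, 0.006, -1.0]]
force: [0.9, -0.3, 0.4]
finger_gap: 85.4
grasp_force: 0.0
t 21.85 pos [ 486.6 -399.7  157.1] yaw -7.48 tilt [ 0.008 -0.007 -1.   ] F [ 0.92 -0.31  0.39] gap 85.4 g 0.0
wrist yellow [488.3, -285.7, 138.4, 72.1, -6.7, 37.9, 7211]
wrist yellow [476.2, -394.1, 136.9, 69.2, -7.7, 37.9, 6830]
top yellow [556.8, 46.4, 126.3, 62.6, -7.3, 35.7, 1060]
top yellow [495.8, -290.1, 126.7, 63.3, -6.5, 35.3, 1156]
top yellow [484.3, -394.1, 124.7, 63.1, -7.5, 35.3, 997]
```

View pics/w2.png

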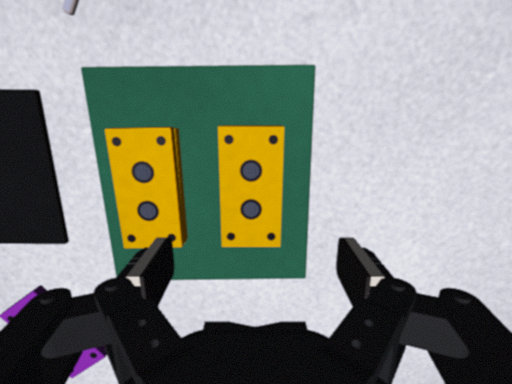

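The picture shows two tidy stacks of two on green, at (146,187) and (251,187). One pile is left, and the heavy plate is in it.

```bash

python3 -m pendant '[{"delta_pos":[0.05,0.33,0],"dr":[0,0,0],"hand":1},{"delta_pos":[0.1,0.66,0],"dr":[0,0,0],"hand":1},{"delta_pos":[0.16,0.98,0],"dr":[0,0,0],"hand":1}]' >/dev/null
python3 -m pendant '[{"delta_pos":[0.05,0.33,0],"dr":[0,0,0],"hand":1},{"delta_pos":[0.1,0.66,0],"dr":[0,0,0],"hand":1},{"delta_pos":[0.16,0.98,0],"dr":[0,0,0],"hand":1}]' >/dev/null
python3 -m pendant '[{"delta_pos":[0.05,0.33,0],"dr":[0,0,0],"hand":1},{"delta_pos":[0.1,0.66,0],"dr":[0,0,0],"hand":1},{"delta_pos":[0.16,0.98,0],"dr":[0,0,0],"hand":1},{"delta_pos":[0.16,0.98,-0.1],"dr":[0,0,0],"hand":1},{"delta_pos":[0.16,0.98,-0.3],"dr":[0,0,0],"hand":1},{"delta_pos":[0.16,0.98,-0.5],"dr":[0,0,0],"hand":1},{"delta_pos":[0.16,0.98,-0.7],"dr":[0,0,0],"hand":1},{"delta_pos":[0.16,0.98,-0.82],"dr":[0,0,0],"hand":1},{"delta_pos":[0.16,0.98,-0.82],"dr":[0,0,0],"hand":1}]'
python3 -m pendant '[{"delta_pos":[0,0,0],"dr":[0,0,0],"hand":-1},{"delta_pos":[0,0,0],"dr":[0,0,0],"hand":-1},{"delta_pos":[0,0,0],"dr":[0,0,0],"hand":-1},{"delta_pos":[0,0,0],"dr":[0,0,0],"hand":-1},{"delta_pos":[0,0,0],"dr":[0,0,0],"hand":-1},{"delta_pos":[0,0,0],"dr":[0,0,0],"hand":-1}]' 80
python3 -m pendant '[{"delta_pos":[0,0,0.1],"dr":[0,0,0],"hand":-1},{"delta_pos":[0,0,0.3],"dr":[0,0,0],"hand":-1},{"delta_pos":[0,0,0.5],"dr":[0,0,0],"hand":-1},{"delta_pos":[0,0,0.5],"dr":[0,0,0],"hand":-1},{"delta_pos":[0,0,0.5],"dr":[0,0,0],"hand":-1}]'
python3 - <<'E'
from h import *
for i in range(3): st(); shot('top')
yellow('top',18,42,(440,650,-220,120)); yellow('wrist',5,120)
E
```

```text
clock: 23.5
tool_pos: [551.9, 43.8, 23.3]
orientation: [[0.991, -0.13, -0.008], [-0.13, -0.991, -0.001], [-0.008, 0.002, -1.0]]
force: [0.4, -0.6, -0.1]
finger_gap: 85.6
grasp_force: 0.0
clock: 24.1
tool_pos: [555.7, 44.0, 28.9]
orientation: [[0.991, -0.13, 0.001], [-0.13, -0.991, 0.0], [0.001, -0.0, -1.0]]
force: [-2.9, 0.4, 4.8]
finger_gap: 58.1
grasp_force: 83.9
clock: 24.6
tool_pos: [556.1, 44.0, 103.8]
orientation: [[0.991, -0.13, 0.003], [-0.13, -0.991, 0.0], [0.003, -0.001, -1.0]]
force: [0.3, 0.5, -3.4]
finger_gap: 57.7
grasp_force: 86.1
t 24.6 pos [556.1  44.  103.8] yaw -7.49 tilt [ 0.003  0.    -1.   ] F [ 0.32  0.45 -3.41] gap 57.7 g 86.1
t 24.65 pos [555.2  43.9 102.6] yaw -7.49 tilt [ 0.001  0.    -1.   ] F [-0.33  1.1  -3.7 ] gap 57.7 g 86.1
t 24.7 pos [554.7  43.9 101.9] yaw -7.48 tilt [-0.001 -0.    -1.   ] F [-0.48 -0.39 -4.5 ] gap 57.7 g 86.1
wrist yellow [558.1, 33.9, 114.3, 88.9, -7.2, 110.1, 19994]
```

```bash

python3 -m pendant '[{"delta_pos":[-0.05,-0.25,0.1],"dr":[0,0,0],"hand":-1},{"delta_pos":[-0.09,-0.5,0.1],"dr":[0,0,0],"hand":-1},{"delta_pos":[-0.13,-0.75,0.1],"dr":[0,0,0],"hand":-1}]' | grep force
python3 -m pendant '[{"delta_pos":[-0.05,-0.25,0],"dr":[0,0,0],"hand":-1},{"delta_pos":[-0.09,-0.5,0],"dr":[0,0,0],"hand":-1},{"delta_pos":[-0.13,-0.75,0],"dr":[0,0,0],"hand":-1}]' | grep force
python3 -m pendant '[{"delta_pos":[-0.05,-0.25,0],"dr":[0,0,0],"hand":-1},{"delta_pos":[-0.09,-0.5,0],"dr":[0,0,0],"hand":-1},{"delta_pos":[-0.13,-0.74,0],"dr":[0,0,0],"hand":-1},{"delta_pos":[-0.13,-0.74,0],"dr":[0,0,0],"hand":-1},{"delta_pos":[-0.13,-0.74,0],"dr":[0,0,0],"hand":-1},{"delta_pos":[-0.13,-0.74,-0.2],"dr":[0,0,0],"hand":-1},{"delta_pos":[-0.13,-0.74,-0.38],"dr":[0,0,0],"hand":-1},{"delta_pos":[-0.13,-0.74,-0.46],"dr":[0,0,0],"hand":-1},{"delta_pos":[-0.13,-0.74,-0.49],"dr":[0,0,0],"hand":-1},{"delta_pos":[-0.13,-0.74,-0.49],"dr":[0,0,0],"hand":-1}]'
python3 -m pendant '[{"delta_pos":[0,0,0],"dr":[0,0,0],"hand":1},{"delta_pos":[0,0,0],"dr":[0,0,0],"hand":1},{"delta_pos":[0,0,0],"dr":[0,0,0],"hand":1},{"delta_pos":[0,0,0.2],"dr":[0,0,0],"hand":1},{"delta_pos":[0,0,0.5],"dr":[0,0,0],"hand":1},{"delta_pos":[0,0,0.8],"dr":[0,0,0],"hand":1},{"delta_pos":[0,0,0.8],"dr":[0,0,0],"hand":1}]'
python3 - <<'E'
from h import *
st(); yellow('wrist',5,120)
yellow('top',18,42,(440,650,-220,120)); yellow('top',15,60,(350,620,-480,-220))
E
```

```text
force: [0.6, -0.3, -2.3]
grasp_force: 86.6
force: [0.7, 0.3, -3.5]
grasp_force: 86.7
clock: 26.45
tool_pos: [496.9, -291.1, 43.9]
orientation: [[0.992, -0.129, -0.001], [-0.129, -0.992, 0.001], [-0.001, -0.001, -1.0]]
force: [-0.5, 0.4, -3.1]
finger_gap: 57.7
grasp_force: 87.3
clock: 27.15
tool_pos: [500.4, -294.1, 170.4]
orientation: [[0.991, -0.13, 0.009], [-0.13, -0.991, -0.006], [0.01, 0.004, -1.0]]
force: [0.0, 0.6, 0.6]
finger_gap: 85.3
grasp_force: 0.0
t 27.15 pos [ 500.4 -294.1  170.4] yaw -7.49 tilt [ 0.009 -0.006 -1.   ] F [0.01 0.62 0.64] gap 85.3 g 0.0
wrist yellow [486.3, -289.2, 145.8, 71.9, -7.3, 51.9, 6785]
wrist yellow [477.2, -401.1, 133.2, 76.3, -7.7, 37.7, 6730]
top yellow [556.3, 46.8, 124.0, 62.1, -8.0, 21.9, 982]
top yellow [496.3, -289.9, 127.8, 63.5, -7.7, 49.1, 983]
```

```bash

python3 -m pendant '[{"delta_pos":[0.05,0.25,0],"dr":[0,0,0],"hand":1},{"delta_pos":[0.09,0.5,0],"dr":[0,0,0],"hand":1},{"delta_pos":[0.13,0.75,0],"dr":[0,0,0],"hand":1}]' >/dev/null
python3 -m pendant '[{"delta_pos":[0.05,0.25,0],"dr":[0,0,0],"hand":1},{"delta_pos":[0.09,0.5,0],"dr":[0,0,0],"hand":1},{"delta_pos":[0.13,0.75,0],"dr":[0,0,0],"hand":1}]' >/dev/null
python3 -m pendant '[{"delta_pos":[0.05,0.25,0],"dr":[0,0,0],"hand":1},{"delta_pos":[0.09,0.5,0],"dr":[0,0,0],"hand":1},{"delta_pos":[0.13,0.75,0],"dr":[0,0,0],"hand":1},{"delta_pos":[0.13,0.75,-0.2],"dr":[0,0,0],"hand":1},{"delta_pos":[0.13,0.75,-0.4],"dr":[0,0,0],"hand":1},{"delta_pos":[0.13,0.75,-0.6],"dr":[0,0,0],"hand":1},{"delta_pos":[0.13,0.75,-0.8],"dr":[0,0,0],"hand":1},{"delta_pos":[0.13,0.75,-0.94],"dr":[0,0,0],"hand":1},{"delta_pos":[0.13,0.75,-0.99],"dr":[0,0,0],"hand":1},{"delta_pos":[0.13,0.75,-0.99],"dr":[0,0,0],"hand":1}]'
python3 -m pendant '[{"delta_pos":[0,0,0],"dr":[0,0,0],"hand":-1},{"delta_pos":[0,0,0],"dr":[0,0,0],"hand":-1},{"delta_pos":[0,0,0],"dr":[0,0,0],"hand":-1},{"delta_pos":[0,0,0],"dr":[0,0,0],"hand":-1},{"delta_pos":[0,0,0],"dr":[0,0,0],"hand":-1},{"delta_pos":[0,0,0],"dr":[0,0,0],"hand":-1}]' 100
python3 -m pendant '[{"delta_pos":[0,0,0.1],"dr":[0,0,0],"hand":-1},{"delta_pos":[0,0,0.3],"dr":[0,0,0],"hand":-1},{"delta_pos":[0,0,0.5],"dr":[0,0,0],"hand":-1},{"delta_pos":[0,0,0.5],"dr":[0,0,0],"hand":-1},{"delta_pos":[0,0,0.5],"dr":[0,0,0],"hand":-1}]'
python3 - <<'E'
from h import *
for i in range(2): st(); shot('top')
st()
yellow('wrist',5,120,None,'w3.png')
E
```

```text
clock: 28.9
tool_pos: [553.8, 45.3, 13.4]
orientation: [[0.991, -0.13, -0.004], [-0.13, -0.991, -0.0], [-0.004, 0.001, -1.0]]
force: [0.3, -0.1, -0.3]
finger_gap: 84.9
grasp_force: 0.0
clock: 29.5
tool_pos: [561.5, 45.5, 21.9]
orientation: [[0.991, -0.13, 0.013], [-0.13, -0.992, 0.0], [0.012, -0.002, -1.0]]
force: [-4.8, -5.0, 53.0]
finger_gap: 0.6
grasp_force: 26.3
clock: 30.0
tool_pos: [556.2, 45.5, 91.7]
orientation: [[0.991, -0.13, 0.003], [-0.13, -0.991, 0.0], [0.003, -0.001, -1.0]]
force: [0.1, -0.8, -0.1]
finger_gap: 0.2
grasp_force: 0.0
t 30.0 pos [556.2  45.5  91.7] yaw -7.48 tilt [ 0.003  0.    -1.   ] F [ 0.07 -0.77 -0.09] gap 0.2 g 0.0
t 30.05 pos [555.4  45.5  90.7] yaw -7.49 tilt [ 0.001  0.    -1.   ] F [-1.    0.1  -0.77] gap -0.0 g 0.0
t 30.1 pos [554.9  45.4  90. ] yaw -7.48 tilt [-0. -0. -1.] F [-0.56 -0.65 -0.52] gap 0.1 g 0.0
wrist yellow [550.7, 53.5, 134.0, 68.1, -7.3, 23.9, 8587]
```

View pics/w3.png

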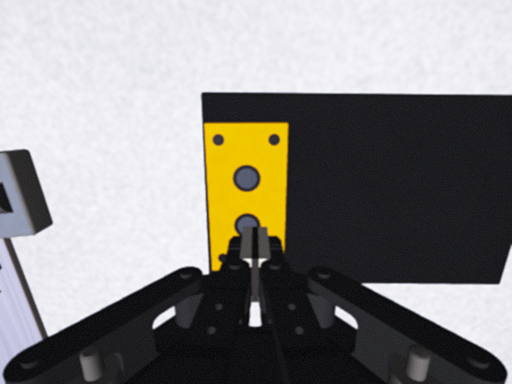

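The grip slipped: the fingers closed above the plate because the pads swing back when open. The plate is still on the board in the picture, with its centre near (247,200). I'll back up, measure it again and grasp deeper.

```bash

python3 -m pendant '[{"delta_pos":[-0.3,0,0.5],"dr":[0,0,0],"hand":1},{"delta_pos":[-0.4,0,0.9],"dr":[0,0,0],"hand":1},{"delta_pos":[-0.4,0,0.9],"dr":[0,0,0],"hand":1},{"delta_pos":[-0.4,0,0.9],"dr":[0,0,0],"hand":1},{"delta_pos":[-0.4,0,0.9],"dr":[0,0,0],"hand":1},{"delta_pos":[-0.4,0,0.9],"dr":[0,0,0],"hand":1}]' 
python3 - <<'E'
from h import *
st();yellow('wrist',21.5,30);yellow('top',18,42,(440,650,-220,120))
d=shot('wrist');P=cloud(d)
for r in ctrl.silhouettes('wrist','stock'): print(r['confidence'],rect(P,r['region'],4,13))
d=shot('side');P=cloud(d)
yellow('side',18,30,(440,650,-220,160),None,50)
E
```

```text
clock: 30.75
tool_pos: [494.8, 45.4, 223.8]
orientation: [[0.991, -0.13, -0.002], [-0.13, -0.991, -0.0], [-0.002, 0.0, -1.0]]
force: [-0.0, 0.6, 0.3]
finger_gap: 84.8
grasp_force: 0.0
t 30.75 pos [494.8  45.4 223.8] yaw -7.48 tilt [-0.002 -0.    -1.   ] F [-0.04  0.6   0.32] gap 84.8 g 0.0
wrist yellow [555.5, 52.9, 124.0, 62.1, -7.2, 24.0, 4928]
wrist yellow [489.2, -258.6, 107.5, 6.1, -4.5, 25.3, 497]
wrist yellow [503.6, 305.1, 26.0, 8.0, 23.9, 28.3, 158]
top yellow [507.0, 58.2, 64.7, 28.5, -87.8, 22.1, 159]
0.66 [541.9, -47.6, 275.5, 171.7, 82.0, 9.8, 25046]
0.47 None
side yellow [557.6, 52.3, 126.8, 68.0, -8.3, 22.6, 520]
```

```bash

python3 -m pendant '[{"delta_pos":[0.2,0.05,-0.25],"dr":[0,0,0],"hand":1},{"delta_pos":[0.4,0.05,-0.5],"dr":[0,0,0],"hand":1},{"delta_pos":[0.4,0.05,-0.75],"dr":[0,0,0],"hand":1},{"delta_pos":[0.4,0.05,-0.75],"dr":[0,0,0],"hand":1}]' >/dev/null
python3 -m pendant '[{"delta_pos":[0,0,-0.2],"dr":[0,0,0],"hand":1},{"delta_pos":[0,0,-0.4],"dr":[0,0,0],"hand":1},{"delta_pos":[0,0,-0.55],"dr":[0,0,0],"hand":1},{"delta_pos":[0,0,-0.65],"dr":[0,0,0],"hand":1},{"delta_pos":[0,0,-0.72],"dr":[0,0,0],"hand":1},{"delta_pos":[0,0,-0.72],"dr":[0,0,0],"hand":1},{"delta_pos":[0,0,-0.72],"dr":[0,0,0],"hand":1}]'
python3 -m pendant '[{"delta_pos":[0,0,0],"dr":[0,0,0],"hand":-1},{"delta_pos":[0,0,0],"dr":[0,0,0],"hand":-1},{"delta_pos":[0,0,0],"dr":[0,0,0],"hand":-1},{"delta_pos":[0,0,0],"dr":[0,0,0],"hand":-1},{"delta_pos":[0,0,0],"dr":[0,0,0],"hand":-1}]' 80
```

```text
clock: 32.15
tool_pos: [556.0, 53.0, 5.7]
orientation: [[0.991, -0.13, 0.001], [-0.13, -0.991, 0.0], [0.001, -0.0, -1.0]]
force: [0.9, -0.5, 0.1]
finger_gap: 85.5
grasp_force: 0.0
clock: 32.65
tool_pos: [556.1, 52.8, 6.4]
orientation: [[0.992, -0.13, 0.002], [-0.13, -0.992, -0.0], [0.002, -0.0, -1.0]]
force: [-3.1, -1.2, 12.4]
finger_gap: 60.0
grasp_force: 85.3
```

```bash

python3 -m pendant '[{"delta_pos":[0,0,0.1],"dr":[0,0,0],"hand":-1},{"delta_pos":[0,0,0.3],"dr":[0,0,0],"hand":-1},{"delta_pos":[0,0,0.5],"dr":[0,0,0],"hand":-1},{"delta_pos":[0,0,0.5],"dr":[0,0,0],"hand":-1},{"delta_pos":[0,0,0.5],"dr":[0,0,0],"hand":-1}]' 100
python3 - <<'E'
from h import *
d=shot('top');P=cloud(d)
st()
# tester frame from top view, fresh
m=(P[...,0]>300)&(P[...,0]<720)&(P[...,1]>225)&(P[...,1]<460)
h=m&(P[...,2]>36)&(P[...,2]<46)
n,lab,s,_=cv2.connectedComponentsWithStats(h.astype(np.uint8)); i=1+np.argmax(s[1:,4]); print('head',rect(P,lab==i)); 
q=P[lab==i]; 
# roof incl dial
hh=m&(P[...,2]>36)&(P[...,2]<62)&(P[...,1]>280); n,lab,s,_=cv2.connectedComponentsWithStats(hh.astype(np.uint8)); i=1+np.argmax(s[1:,4]); print('head+dial',rect(P,lab==i))
b=m&(P[...,2]>5)&(P[...,2]<11)&(P[...,0]<495); n,lab,s,_=cv2.connectedComponentsWithStats(b.astype(np.uint8)); i=1+np.argmax(s[1:,4]); print('base',rect(P,lab==i))
E
```

```text
clock: 33.15
tool_pos: [555.3, 53.0, 80.0]
orientation: [[0.991, -0.13, 0.001], [-0.13, -0.991, 0.0], [0.001, -0.0, -1.0]]
force: [-0.0, -0.4, -8.0]
finger_gap: 59.2
grasp_force: 116.1
t 33.2 pos [554.4  52.9  79. ] yaw -7.48 tilt [-0.001 -0.    -1.   ] F [ 0.92  0.03 -7.75] gap 59.3 g 116.1
head [588.3, 348.3, 135.4, 129.3, -2.0, 41.1, 2019]
head+dial [588.3, 348.3, 135.4, 129.3, -2.0, 41.7, 2627]
base [426.4, 353.2, 152.0, 140.3, 88.0, 7.7, 2820]
```

Pulling 8 N, this is the steel-cored plate. Carrying it to the infeed.

```bash

python3 -m pendant '[{"delta_pos":[-0.15,0.15,0.05],"dr":[0,0,0.06],"hand":-1},{"delta_pos":[-0.3,0.33,0.05],"dr":[0,0,0.06],"hand":-1},{"delta_pos":[-0.45,0.5,0.05],"dr":[0,0,0.06],"hand":-1},{"delta_pos":[-0.55,0.67,0.05],"dr":[0,0,0.06],"hand":-1}]' | grep force
python3 -m pendant '[{"delta_pos":[-0.05,0.2,0],"dr":[0,0,0],"hand":-1},{"delta_pos":[-0.1,0.4,0],"dr":[0,0,0],"hand":-1},{"delta_pos":[-0.14,0.6,0],"dr":[0,0,0],"hand":-1},{"delta_pos":[-0.18,0.67,0],"dr":[0,0,0],"hand":-1}]' | grep force
python3 -m pendant '[{"delta_pos":[0,0.2,0],"dr":[0,0,0],"hand":-1},{"delta_pos":[0,0.4,0],"dr":[0,0,0],"hand":-1},{"delta_pos":[0,0.6,0],"dr":[0,0,0],"hand":-1},{"delta_pos":[0,0.66,0],"dr":[0,0,0],"hand":-1},{"delta_pos":[0,0.66,0],"dr":[0,0,0],"hand":-1},{"delta_pos":[0,0.66,0],"dr":[0,0,0],"hand":-1}]'
python3 - <<'E'
from h import *
d=shot('wrist','w4.png');st();P=cloud(d)
m=(P[...,0]>300)&(P[...,0]<720)&(P[...,1]>225)&(P[...,1]<460)
for nm,zl,zh,mm in [('roof',38,48,P[...,1]>284),('base',6,14,P[...,0]<480),('fins',22,35,P[...,0]<522)]:
    h=m&(P[...,2]>zl)&(P[...,2]<zh)&mm
    n,lab,s,_=cv2.connectedComponentsWithStats(h.astype(np.uint8))
    for i in range(1,n):
        if s[i,4]>60: print(nm,rect(P,lab==i),s[i][:4])
E
```

```text
force: [0.0, -0.2, -7.1]
grasp_force: 116.0
force: [0.5, 0.2, -6.5]
grasp_force: 116.1
clock: 34.6
tool_pos: [444.9, 351.5, 86.1]
orientation: [[0.999, -0.036, -0.002], [-0.036, -0.999, -0.002], [-0.002, 0.002, -1.0]]
force: [0.3, -0.9, -8.1]
finger_gap: 58.8
grasp_force: 116.1
t 34.65 pos [445.1 351.3  86.3] yaw -2.1 tilt [-0.002 -0.002 -1.   ] F [-0.28  0.02 -7.97] gap 58.9 g 116.1
roof [548.7, 349.7, 128.5, 59.5, 88.0, 43.2, 21436] [145   0 216 106]
base [441.0, 288.5, 78.5, 20.7, -2.0, 9.8, 1962] [317 153  30  90]
base [442.7, 417.1, 75.1, 22.6, -2.3, 10.0, 2025] [161 159  32  85]
fins [505.0, 306.6, 30.0, 8.4, 23.9, 28.8, 404] [301 105  28  38]
fins [507.9, 395.5, 29.9, 8.3, -27.6, 28.8, 450] [178 106  27  39]
```

View pics/w4.png

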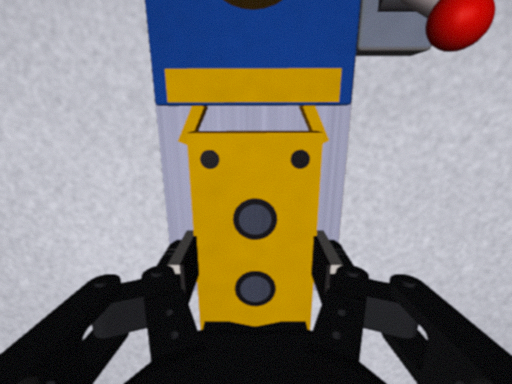

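The wrist view shows the plate at (255,215) already between the fins, with the mouth edge at row 105. The axis is about 2 mm to the left, so I'll correct for that, lay the plate down and release it.

```bash

python3 -m pendant '[{"delta_pos":[0.01,0.013,-0.1],"dr":[0,0,0],"hand":-1},{"delta_pos":[0.02,0.013,-0.25],"dr":[0,0,0],"hand":-1},{"delta_pos":[0.02,0.013,-0.4],"dr":[0,0,0],"hand":-1},{"delta_pos":[0.02,0.013,-0.47],"dr":[0,0,0],"hand":-1},{"delta_pos":[0.02,0.013,-0.5],"dr":[0,0,0],"hand":-1},{"delta_pos":[0.02,0.013,-0.53],"dr":[0,0,0],"hand":-1},{"delta_pos":[0.02,0.013,-0.53],"dr":[0,0,0],"hand":-1},{"delta_pos":[0.02,0.013,-0.53],"dr":[0,0,0],"hand":-1}]'
python3 -m pendant '[{"delta_pos":[0,0,0],"dr":[0,0,0],"hand":1},{"delta_pos":[0,0,0],"dr":[0,0,0],"hand":1},{"delta_pos":[0,0,0],"dr":[0,0,0],"hand":1},{"delta_pos":[0,0,0.2],"dr":[0,0,0],"hand":1},{"delta_pos":[0,0,0.4],"dr":[0,0,0],"hand":1},{"delta_pos":[0,0,0.4],"dr":[0,0,0],"hand":1}]'
python3 -m pendant '[{"delta_pos":[-0.2,0.02,0.1],"dr":[0,0,0],"hand":-0.53},{"delta_pos":[-0.5,0.02,0.1],"dr":[0,0,0],"hand":-0.53},{"delta_pos":[-0.6,0.02,0.1],"dr":[0,0,0],"hand":-0.53},{"delta_pos":[-0.6,0.02,0.1],"dr":[0,0,0],"hand":-0.53},{"delta_pos":[-0.6,0.02,0.1],"dr":[0,0,0],"hand":-0.53}]'
python3 - <<'E'
from h import *
st();yellow('wrist',21.5,30,(360,620,330,375),'w5.png'); yellow('top',18,30,(360,620,330,375));
E
```

```text
clock: 35.45
tool_pos: [449.3, 355.2, 8.4]
orientation: [[0.999, -0.036, 0.001], [-0.036, -0.999, 0.001], [0.001, -0.001, -1.0]]
force: [0.4, 0.4, -7.1]
finger_gap: 59.1
grasp_force: 116.1
clock: 36.05
tool_pos: [451.3, 356.8, 71.9]
orientation: [[0.999, -0.036, 0.006], [-0.036, -0.999, 0.004], [0.005, -0.005, -1.0]]
force: [-0.5, -0.4, 0.3]
finger_gap: 85.4
grasp_force: 0.0
clock: 36.55
tool_pos: [359.6, 358.5, 82.9]
orientation: [[0.999, -0.035, 0.001], [-0.035, -0.999, 0.001], [0.001, -0.001, -1.0]]
force: [0.3, 0.5, -0.3]
finger_gap: 20.1
grasp_force: 0.0
t 36.55 pos [359.6 358.5  82.9] yaw -2.03 tilt [ 0.001  0.001 -1.   ] F [ 0.27  0.48 -0.31] gap 20.1 g 0.0
wrist yellow [442.7, 352.5, 111.5, 44.9, 0.0, 23.9, 9342]
top yellow [452.1, 352.5, 122.8, 45.0, 0.1, 21.7, 682]
```

```bash

python3 - <<'E'
from h import *
st();yellow('wrist',21.5,26,(360,620,300,410),'w5.png'); yellow('top',18,30,(360,620,300,410));yellow('side',18,26,(360,495,300,410))
E
```

```text
t 36.65 pos [360.2 358.4  82.8] yaw -2.1 tilt [ 0.001  0.001 -1.   ] F [-0.13  0.02 -0.27] gap 19.9 g 0.0
wrist yellow [443.3, 356.1, 111.4, 61.3, -2.0, 23.9, 13208]
top yellow [451.4, 356.4, 122.7, 62.6, -2.6, 21.8, 965]
side yellow [441.7, 356.2, 108.6, 64.7, -3.1, 22.5, 927]
```

View pics/w5.png

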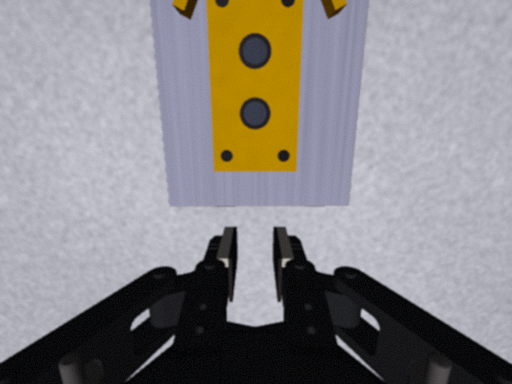

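The plate lies at about (450,356), nearly on the axis and between the fins; its rear edge is at row 170, ahead of the fingers at column 255. I'll lower the fingers and push.

```bash

python3 -m pendant '[{"delta_pos":[0,0,-0.2],"dr":[0,0,0],"hand":-0.53},{"delta_pos":[0,0,-0.35],"dr":[0,0,0],"hand":-0.53},{"delta_pos":[0,0,-0.44],"dr":[0,0,0],"hand":-0.53},{"delta_pos":[0,0,-0.47],"dr":[0,0,0],"hand":-0.53},{"delta_pos":[0,0,-0.47],"dr":[0,0,0],"hand":-0.53}]'
python3 -m pendant '[{"delta_pos":[0.04,-0.001,0],"dr":[0,0,0],"hand":-0.53},{"delta_pos":[0.08,-0.003,0],"dr":[0,0,0],"hand":-0.53},{"delta_pos":[0.12,-0.004,0],"dr":[0,0,0],"hand":-0.53},{"delta_pos":[0.16,-0.006,0],"dr":[0,0,0],"hand":-0.53},{"delta_pos":[0.2,-0.007,0],"dr":[0,0,0],"hand":-0.53},{"delta_pos":[0.24,-0.008,0],"dr":[0,0,0],"hand":-0.53},{"delta_pos":[0.28,-0.01,0],"dr":[0,0,0],"hand":-0.53},{"delta_pos":[0.32,-0.011,0],"dr":[0,0,0],"hand":-0.53},{"delta_pos":[0.36,-0.013,0],"dr":[0,0,0],"hand":-0.53},{"delta_pos":[0.4,-0.014,0],"dr":[0,0,0],"hand":-0.53}]'
python3 - <<'E'
from h import *
st();yellow('top',18,26,(360,620,300,410));yellow('side',18,26,(360,495,300,410))
E
```

```text
clock: 37.3
tool_pos: [359.0, 357.7, 11.9]
orientation: [[0.999, -0.037, -0.001], [-0.037, -0.999, -0.001], [-0.001, 0.001, -1.0]]
force: [-1.0, 0.2, 0.2]
finger_gap: 20.1
grasp_force: 0.0
clock: 38.3
tool_pos: [419.4, 355.7, 12.2]
orientation: [[0.999, -0.036, -0.0], [-0.036, -0.999, -0.0], [-0.0, 0.0, -1.0]]
force: [-3.7, 0.4, 3.1]
finger_gap: 20.2
grasp_force: 2.0
t 38.3 pos [419.4 355.7  12.2] yaw -2.09 tilt [-0. -0. -1.] F [-3.67  0.39  3.11] gap 20.2 g 2.0
top yellow [477.9, 354.9, 86.1, 63.1, -2.6, 21.8, 564]
side yellow [462.3, 356.4, 68.1, 61.5, -3.7, 22.3, 309]
```

```bash

python3 -m pendant '[{"delta_pos":[0.04,-0.001,0],"dr":[0,0,0],"hand":-0.53},{"delta_pos":[0.08,-0.003,0],"dr":[0,0,0],"hand":-0.53},{"delta_pos":[0.12,-0.004,0],"dr":[0,0,0],"hand":-0.53},{"delta_pos":[0.16,-0.006,0],"dr":[0,0,0],"hand":-0.53},{"delta_pos":[0.2,-0.007,0],"dr":[0,0,0],"hand":-0.53},{"delta_pos":[0.23,-0.008,0],"dr":[0,0,0],"hand":-0.53}]'
python3 -m pendant '[{"delta_pos":[0.02,-0.001,0],"dr":[0,0,0],"hand":-0.53},{"delta_pos":[0.04,-0.002,0],"dr":[0,0,0],"hand":-0.53},{"delta_pos":[0.05,-0.002,0],"dr":[0,0,0],"hand":-0.53},{"delta_pos":[0.05,-0.002,0],"dr":[0,0,0],"hand":-0.53}]' | egrep 'pos|^force'
python3 - <<'E'
from h import *
st()
E
```

```text
clock: 39.0
tool_pos: [454.1, 354.5, 12.2]
orientation: [[0.999, -0.037, 0.0], [-0.037, -0.999, 0.0], [0.0, -0.0, -1.0]]
force: [-2.1, 0.2, -1.2]
finger_gap: 20.3
grasp_force: 1.2
tool_pos: [461.3, 354.4, 12.4]
force: [-1.4, 0.1, -0.6]
t 39.4 pos [461.3 354.4  12.4] yaw -2.08 tilt [ 0.001  0.    -1.   ] F [-1.36  0.06 -0.64] gap 20.0 g 0.4
```

```bash

python3 -m pendant '[{"delta_pos":[0.02,-0.001,0],"dr":[0,0,0],"hand":-0.53},{"delta_pos":[0.04,-0.002,0],"dr":[0,0,0],"hand":-0.53},{"delta_pos":[0.04,-0.002,0],"dr":[0,0,0],"hand":-0.53}]' | egrep 'pos|^force'
```

```text
tool_pos: [467.5, 354.2, 12.4]
force: [-0.8, -0.1, -0.5]
```

```bash
python3 - <<'E'
from h import *
d=shot('side'); a=cv2.cvtColor(d['img'],cv2.COLOR_RGB2BGR)[210:350,110:300]; cv2.imwrite('pics/s6.png',cv2.resize(a,None,fx=4,fy=4,interpolation=cv2.INTER_CUBIC)); st()
E
```

```text
t 39.75 pos [467.5 354.2  12.4] yaw -2.08 tilt [ 0.001  0.    -1.   ] F [-0.84  0.61  0.12] gap 20.0 g 0.1
```

View pics/s6.png

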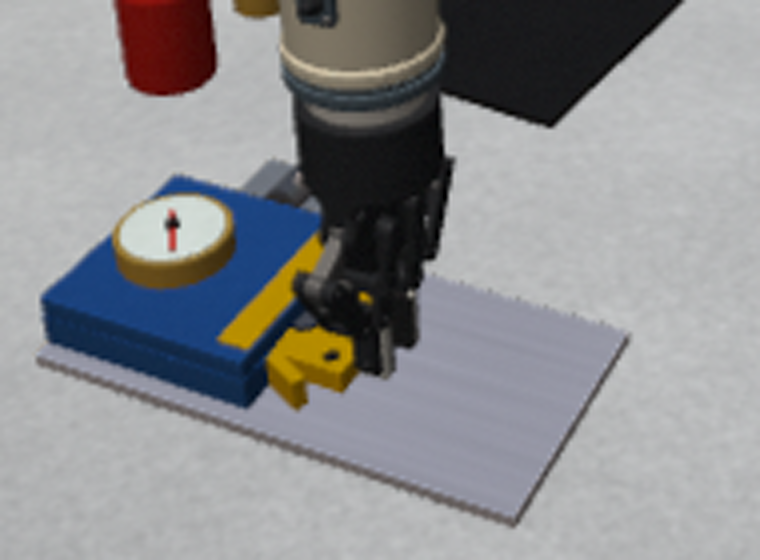

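The side view shows the plate in the mouth with its rear at (335,370) against the fingers, and the dial and needle at (172,228). Force is still low, so I keep pushing in small steps.

```bash

python3 -m pendant '[{"delta_pos":[0.02,-0.001,0],"dr":[0,0,0],"hand":-0.53},{"delta_pos":[0.04,-0.002,0],"dr":[0,0,0],"hand":-0.53},{"delta_pos":[0.04,-0.002,0],"dr":[0,0,0],"hand":-0.53}]' | egrep 'pos|^force'
```

```text
tool_pos: [473.1, 353.7, 12.4]
force: [-3.0, -1.2, 2.2]
```

```bash

python3 -m pendant '[{"delta_pos":[0.02,-0.001,0],"dr":[0,0,0],"hand":-0.53},{"delta_pos":[0.03,-0.001,0],"dr":[0,0,0],"hand":-0.53},{"delta_pos":[0.03,-0.001,0],"dr":[0,0,0],"hand":-0.53}]' | egrep 'pos|^force'
```

```text
tool_pos: [475.9, 353.4, 12.3]
force: [-10.4, 1.9, 6.7]
```

```bash

python3 -m pendant '[{"delta_pos":[0.015,-0.001,0],"dr":[0,0,0],"hand":-0.53},{"delta_pos":[0.015,-0.001,0],"dr":[0,0,0],"hand":-0.53},{"delta_pos":[0.015,-0.001,0],"dr":[0,0,0],"hand":-0.53}]' | egrep 'pos|^force'
cat >> h.py <<'E'
def needle(c):
    d=shot(c); r=d['img'].astype(int); P=cloud(d)
    m=(r[...,0]>120)&(r[...,1]<90)&(r[...,2]<90)&(P[...,2]>45)&(P[...,2]<75)&(np.hypot(P[...,0]-608,P[...,1]-347)<32)
    q=P[m][:,:2]
    if len(q)<4: print(c,'needle?',len(q)); return
    ce=q.mean(0); w,v=np.linalg.eigh(np.cov(q.T)); a=np.degrees(np.arctan2(v[1,1],v[0,1]))
    print(c,'needle n',len(q),'centroid off',np.round(ce-[608.4,347.5],1),'axis',round(float(a),1))
E
python3 - <<'E'
from h import *
st(); needle('top'); needle('side'); 
b=cv2.imread('pics/top0.png'); a=cv2.cvtColor(shot('top')['img'],cv2.COLOR_RGB2BGR)
f=lambda x: cv2.resize(x[105:195,90:190],None,fx=4,fy=4,interpolation=cv2.INTER_CUBIC)
cv2.imwrite('pics/n1.png',np.hstack([f(b),f(a)])[:, :800])
E
```

```text
tool_pos: [476.0, 353.3, 12.2]
force: [-18.7, 4.8, 13.1]
t 40.65 pos [476.  353.3  12.2] yaw -2.12 tilt [-0.006 -0.001 -1.   ] F [-18.67   4.77  13.09] gap 19.6 g 9.6
top needle n 13 centroid off [8.5 1.8] axis -172.4
side needle n 10 centroid off [6.  1.2] axis -169.4
```

View pics/n1.png

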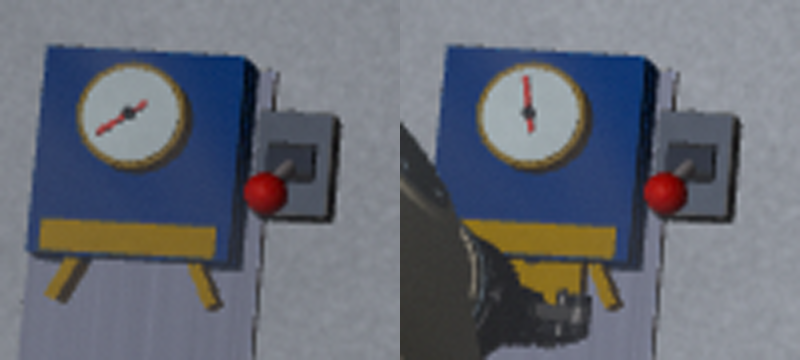

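The needle turned from lower-left (97,135) to straight up (526,75), about 115 to 120° clockwise. With a hard 19 N stop as well, the plate is home. Backing off, then checking that it stays home and locating the lever ball.

```bash

python3 -m pendant '[{"delta_pos":[-0.05,0.002,0],"dr":[0,0,0],"hand":-0.53},{"delta_pos":[-0.2,0.007,0],"dr":[0,0,0],"hand":-0.53},{"delta_pos":[-0.4,0.014,0],"dr":[0,0,0],"hand":-0.53},{"delta_pos":[-0.4,0.014,0.25],"dr":[0,0,0],"hand":-1},{"delta_pos":[-0.4,0.014,0.5],"dr":[0,0,0],"hand":-1},{"delta_pos":[-0.4,0.014,0.8],"dr":[0,0,0],"hand":-1},{"delta_pos":[-0.4,0.014,0.8],"dr":[0,0,0],"hand":-1}]'
python3 - <<'E'
from h import *
st(); needle('top'); needle('side'); yellow('top',18,26,(450,520,300,400),None,50)
for c in ['top','side','wrist']:
    d=shot(c);P=cloud(d);im=d['img'].astype(int)
    m=(im[...,0]>110)&(im[...,1]<70)&(im[...,2]<70)&(P[...,2]>60)&(P[...,1]>225)&(P[...,1]<300)&(P[...,0]>480)&(P[...,0]<680)
    q=P[m]
    if len(q)>10:
        # sphere fit radius 13
        from scipy.optimize import least_squares
        s=least_squares(lambda p:np.linalg.norm(q-p,axis=1)-13,q.mean(0)-[0,0,8],loss='soft_l1'); print(c,len(q),'ball',np.round(s.x,1),'rms',round(float(np.std(s.fun)),1))
E
```

```text
clock: 41.5
tool_pos: [423.2, 358.2, 138.2]
orientation: [[0.999, -0.036, 0.009], [-0.036, -0.999, 0.007], [0.009, -0.007, -1.0]]
force: [-0.1, 0.0, 0.7]
finger_gap: 0.0
grasp_force: 0.0
t 41.5 pos [423.2 358.2 138.2] yaw -2.08 tilt [ 0.009  0.007 -1.   ] F [-0.06  0.03  0.75] gap 0.0 g 0.0
top needle n 12 centroid off [8.1 1.6] axis -171.0
side needle n 9 centroid off [5.5 1.9] axis -172.2
top yellow [504.8, 353.6, 62.1, 29.4, -89.3, 21.8, 250]
top 51 ball [554.6 254.6  83.3] rms 1.4
side 59 ball [554.2 252.2  85.1] rms 1.7
wrist 272 ball [554.2 254.8  86.8] rms 0.6
```

```bash

python3 -m pendant '[{"delta_pos":[0.1,-0.2,0],"dr":[0,0,0],"hand":-1},{"delta_pos":[0.25,-0.4,0],"dr":[0,0,0],"hand":-1},{"delta_pos":[0.4,-0.55,0],"dr":[0,0,0],"hand":-1},{"delta_pos":[0.5,-0.68,0],"dr":[0,0,0],"hand":-1},{"delta_pos":[0.5,-0.68,-0.2],"dr":[0,0,0],"hand":-1},{"delta_pos":[0.5,-0.68,-0.37],"dr":[0,0,0],"hand":-1},{"delta_pos":[0.5,-0.68,-0.37],"dr":[0,0,0],"hand":-1},{"delta_pos":[0.5,-0.68,-0.37],"dr":[0,0,0],"hand":-1}]'
```

```text
clock: 42.6
tool_pos: [494.0, 253.2, 76.0]
orientation: [[0.999, -0.036, -0.002], [-0.036, -0.999, -0.001], [-0.002, 0.001, -1.0]]
force: [-0.2, 0.3, 0.6]
finger_gap: -0.0
grasp_force: 0.0
```

```bash

python3 -m pendant '[{"delta_pos":[0.1,0,0],"dr":[0,0,0],"hand":-1},{"delta_pos":[0.2,0,0],"dr":[0,0,0],"hand":-1},{"delta_pos":[0.27,0,0],"dr":[0,0,0],"hand":-1},{"delta_pos":[0.34,-0.005,0],"dr":[0,0,0],"hand":-1},{"delta_pos":[0.41,-0.008,0],"dr":[0,0,0],"hand":-1},{"delta_pos":[0.48,-0.01,0],"dr":[0,0,0],"hand":-1},{"delta_pos":[0.55,-0.012,0],"dr":[0,0,0],"hand":-1},{"delta_pos":[0.6,-0.015,0],"dr":[0,0,0],"hand":-1},{"delta_pos":[0.64,-0.015,0],"dr":[0,0,0],"hand":-1},{"delta_pos":[0.64,-0.015,0],"dr":[0,0,0],"hand":-1}]' | egrep 'pos|^force'
python3 -m pendant '[{"delta_pos":[0.02,0,0],"dr":[0,0,0],"hand":-1},{"delta_pos":[0.03,0,0],"dr":[0,0,0],"hand":-1},{"delta_pos":[0.03,0,0],"dr":[0,0,0],"hand":-1}]' | egrep 'pos|^force'
```

```text
tool_pos: [591.5, 251.2, 76.7]
force: [0.7, -0.5, -0.1]
tool_pos: [595.0, 251.3, 76.8]
force: [-0.2, 0.2, -0.3]
```

```bash

python3 -m pendant '[{"delta_pos":[0.02,0,0],"dr":[0,0,0],"hand":-1},{"delta_pos":[0.03,0,0],"dr":[0,0,0],"hand":-1},{"delta_pos":[0.03,0,0],"dr":[0,0,0],"hand":-1}]' | egrep 'pos|^force'
```

```text
tool_pos: [596.3, 251.1, 76.4]
force: [-12.8, 1.5, 7.3]
```

```bash

python3 -m pendant '[{"delta_pos":[-0.05,0,0],"dr":[0,0,0],"hand":-1},{"delta_pos":[-0.25,0,0],"dr":[0,0,0],"hand":-1},{"delta_pos":[-0.4,0,0.2],"dr":[0,0,0],"hand":-1},{"delta_pos":[-0.7,0,0.5],"dr":[0,0,0],"hand":-1},{"delta_pos":[-1,-0.2,0.9],"dr":[0,0,0],"hand":-1},{"delta_pos":[-1,-0.5,0.9],"dr":[0,0,0],"hand":-1},{"delta_pos":[-1,-0.9,0.9],"dr":[0,0,0],"hand":-1},{"delta_pos":[-1,-0.9,0.9],"dr":[0,0,0],"hand":-1},{"delta_pos":[-1,-0.9,0.9],"dr":[0,0,0],"hand":-1},{"delta_pos":[-1,-0.9,0.9],"dr":[0,0,0],"hand":-1}]' | egrep 'pos|^force'
python3 - <<'E'
from h import *
from scipy.optimize import least_squares
st(); needle('top'); needle('side')
for c in ['top','side']:
    d=shot(c,c+'9.png');P=cloud(d);im=d['img'].astype(int)
    m=(im[...,0]>110)&(im[...,1]<70)&(im[...,2]<70)&(P[...,2]>60)&(P[...,1]>215)&(P[...,1]<300)&(P[...,0]>480)&(P[...,0]<680)
    q=P[m]
    if len(q)>10:
        s=least_squares(lambda p:np.linalg.norm(q-p,axis=1)-13,q.mean(0)-[0,0,8],loss='soft_l1'); print(c,len(q),'ball',np.round(s.x,1))
yellow('top',15,60,(350,650,-480,420),None,50)
a=cv2.imread('pics/top9.png'); cv2.imwrite('pics/t9b.png',cv2.resize(a[30:330,60:460],None,fx=2,fy=2,interpolation=cv2.INTER_CUBIC))
E
```

```text
tool_pos: [450.2, 116.0, 212.3]
force: [0.6, 0.3, 1.5]
t 45.2 pos [450.2 116.  212.3] yaw -2.18 tilt [ 0.002  0.001 -1.   ] F [0.64 0.3  1.54] gap 0.1 g 0.0
top needle? 3
side needle n 9 centroid off [6.3 1. ] axis -171.0
side 52 ball [620.6 250.8  84. ]
top yellow [496.9, -289.7, 128.5, 63.2, -6.8, 49.2, 1283]
top yellow [484.2, -394.6, 124.7, 64.0, -7.8, 35.3, 1167]
```

View pics/t9b.png

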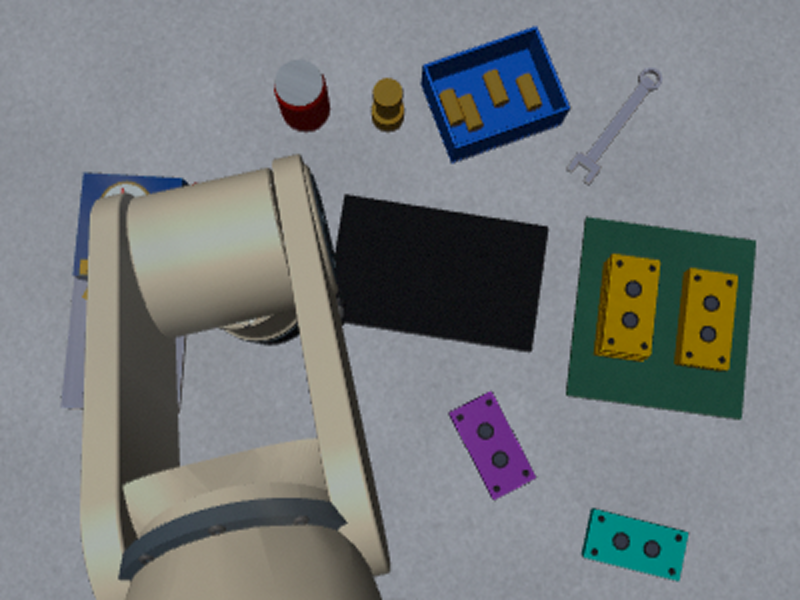

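The picture shows two stacks of light plates (3 + 2) at (628,307) and (707,318), well inside the green board. The stock board is empty and the bystanders are untouched. The side camera shows the needle still at full press and the ball 66 mm further over, against its end stop. Handing in.

```bash
python3 -c "
from cell import ctrl
print(ctrl.hand_in())"
```

```text
the job is handed in; nothing more can be done
None
```

I handed the job in: the steel-cored plate is fully home in the tester, the lock lever was thrown over only after that, and all five light plates lie in two stacks well inside the green board.

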